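# Nest the kidney tray and snap its cover shut

### The job

Make up the instrument set: nest the loose kidney-shaped insert tray fully down in the fixed outer tray, turned so that the outlines match, then close it with the loose cover: hook the cover's toe under the keeper lip at the near end, swing the other end down into the insert and press it until the catch snaps over its tab. Let go of everything and leave the other things on the bench where they are.

Things in the scene. Friction and masses are not known exactly. Their poses are not given: they have to be found in the camera images.
- outer_tray: fixed steel outer tray, kidney mouth 131x72 mm, 1.5 mm wider all round than the insert, walls 3.2 mm thick, rim at z=30 mm, inner floor z=4. Origin underneath the mouth's middle; x along its length, roughly away from the robot; hollow (concave) side at -y. In this frame (mm): seated insert_centre (0,0,26.5); shut cover_grip (0,-5,65), cover_toe (-82,-8,53); all frames parallel
- keeper_lip (a point): steel keeper at the outer tray's -x end (nearest the robot): this point is the middle of the lip's lower inner edge, at (-72,-8,55.5) mm in the outer tray's frame. Lip 40 mm wide, 6.5 thick, its underside level; it reaches 12 mm back (-x) to the inner face of the upright plate that carries it. Axes as the outer tray
- insert_centre (a point): centre, half-way up, of the loose kidney-shaped open steel insert tray, 128x69x45 mm, 0.16 kg, upright; x along its length, concave side at -y. Walls 3.2 mm, upright; lowest 5 mm drawn in by 1 mm. At the waist (x=0) two parallel flats at y=+30 and y=-28, 58 mm apart, 32 mm long: hold it there, near the rim; seated, its top 19 mm stand clear of the outer rim
- insert_tray: the insert tray's underside, below insert_centre. Outline (mm, this frame; mirrored for -x): (18,30) (42,24) (58,10) (64,-8) (59,-27) (47,-38) (34,-39) (16,-28)
- cover_grip (a point): centre of the black upright rib, 44 (x) by 10 (y) by 24 mm high, on the loose kidney-shaped steel cover (0.15 kg). The point lies 12 mm above the plate's top and 24 above the cover's underside. x along the length, toe at -x, concave side at -y. Plate 4 mm thick, outline as the insert's, 5 mm off to +y; it rests on the insert's rim, where the rim's toe end is 64 mm to -x of the rib's centre
- cover: the cover: origin at its skirt's lower edge, 5 mm to +y of and 24 below cover_grip. Skirt 8 mm deep under the plate, fits inside the insert with 1.7 mm to spare; no skirt for the 20 mm or so nearest the toe. Level, the skirt keeps the toe from passing under the lip: it goes in tilted toe-down about 20 degrees. Opposite the toe a flat tab 22 mm wide ends at x=76 mm
- cover_toe (a point): middle of the tip of the cover's flat toe (28 mm wide, 4 thick, sticks out 18 mm from the plate), on its upper face; axes as the cover
- catch (a joint): sprung catch at the outer tray's +x end, m: 0 at rest, up to 0.006 pushed outward (+x). Black nose 24 mm wide with a steep upper ramp, from x=72.5 mm, underside z=54.5, top z=66 (outer tray's frame). Pressed down, the tab drives it out 3.5 mm; then it springs back over the tab. Pressing near the tab takes 3 to 15 N; the cover's weight is not enough
- petri_a: closed round clear dish, 60 mm wide, 14 high; a bystander, origin underneath
- bottle_amber: brown glass bottle with black cap, 46 mm wide, 88 high; a bystander, origin underneath
- forceps: thin steel forceps, 127 mm long, lying near the front edge; a bystander, origin underneath
- tape_blue: roll of light-blue tape, 70 mm wide, 19 high; a bystander, origin underneath
- note_pad: yellow pad of notes, 66x66x13 mm; a bystander, origin underneath
Mind the look-alikes: they are no part of the job. What is shaped like the cover but yellow is not meant.

How it is judged:
On the way:
1. the insert tray sits fully down in the outer tray (x of insert_centre in the frame of outer_tray between -0.004 and 0.004 m and y of insert_centre in the frame of outer_tray between -0.004 and 0.004 m and z of insert_centre in the frame of outer_tray below 0.0287 m and angle between the x axis of insert_centre and the x axis of outer_tray, either way round below 0.07 rad and angle between the z axis of insert_centre and the z axis of outer_tray, either way round below 0.04 rad), for 0.2 s.
At the end, for the whole second after the job is handed in: insert on the outer tray's floor (4 mm sideways, 2.2 mm in height, 0.07 rad); cover level on it (5 mm sideways, 2.5 mm in height, 0.035 rad, yaw 0.07), toe at least 4 mm under the lip, catch sprung back over the tab (below 0.0015 m); both at rest (all of step 1 and x of cover_grip in the frame of outer_tray between -0.005 and 0.005 m and y of cover_grip in the frame of outer_tray between -0.01 and 0 m and z of cover_grip in the frame of outer_tray between 0.0625 and 0.0675 m and angle between the z axis of cover_grip and the z axis of outer_tray, either way round below 0.035 rad and angle between the x axis of cover_grip and the x axis of outer_tray, either way round below 0.07 rad and x of cover_toe in the frame of outer_tray below -0.076 m and z of cover_toe in the frame of outer_tray below 0.0556 m and value of joint catch below 0.0015 m and linear speed of each of insert_tray, cover below 0.02 m/s); the robot touches nothing.
It fails at once if another thing on the bench is moved by more than 25 mm (distance of any of petri_a, bottle_amber, forceps, tape_blue, note_pad from where it was at the start of the episode above 0.025 m).
It also fails if it takes over 69 s, if anything falls off the work surface, if the arm or the gripper's body presses on something with over 40 N, if the wrist force passes 120 N, or if a joint passes its speed limit or range.

### The arm

A 6-joint arm with a two-finger parallel gripper is mounted at the origin on a cart in front of the work surface, level with it; the furniture and walls round the work are solid. World frame = base frame: x ahead of the robot, y to its left, z up, the work surface at z = 0. Lengths are in m, angles in rad, forces in N, time in s.
With the tool pointing down it reaches from about 0.25 to 0.725 m from the base axis. Payload 4 kg.
Tool frame: the origin (TCP) lies between the finger pads; the fingertips stand 11 mm ahead of it and the grasp point (between the pads) lies 8 mm behind it (bot.tip_extent is the distance from the TCP to the fingertips, in m); z points along the fingers, y is the line along which they close (so a half turn about z gives the same grasp; the last joint's range is limited). The gripper opens to 85 mm and grips with 20 to 120 N. Pads are 22 mm wide; open, the fingers measure 114 mm over their backs; the gripper's body (76 mm by 85 mm) begins 54 mm behind the grasp point. The pads swing forward as they close: fully open they stand 13 mm farther back than shut.
Start: joints at [1.271, 0.241, 0.005, 1.335, 0, 1.571], TCP at [0.148, 0.478, 0.242] pointing down, gripper open.
Joint ranges: [-2.72, 2.72], [-1.05, 1.87], [-1.09, 1.28], [-1.99, 2.15], [-1.42, 1.44], [-3.14, 3.14]. Speed limits (rad/s): [2.79, 2.79, 3.14, 3.14, 3.14, 3.14].

### API

Orientations are given as a unit quaternion [x, y, z, w].
In Python, from workcell import bot gives the robot as it stands. The module is installed in compiled form; this text tells all that it offers.
- The arm moves only by the tool drive_tool, never from a script. Its argument "rows" is a list of rows, each an object of numbers: "dx", "dy", "dz": the shift along the tool's x, y, z in units of 50 mm (1.0 is 50 mm); "wx", "wy", "wz": the turn, a rotation vector about the tool's x, y, z in units of 5 degrees (1.0 is 5 degrees); "hand": the finger opening in mm, from 0 to 85.4. A call has 1 to 20 rows; each row is the pose to reach, as a shift and turn from the pose commanded when the call began, along the tool's axes at that moment; what a row does not reach only later rows make up. A row lasts 1/10 s, in which the tool goes at most 50 mm and 8.59 degrees, less where a joint would pass 70% of its speed; a pose out of reach is approached as far as the arm can. A call with a gripper value outside its range is refused whole. The fingers move at their own pace and stop on an object; the grip force is fixed at half the most. Time passes only in rows, so rows that repeat a pose let the fingers close. It gives the time, the measured TCP pose, the force, the opening and the grip force at its end, in the units of the state.
- bot.get_obs(): the state, without advancing time (a new reading comes with each control period).
- bot.camera(name): name is "scene" or "top" or "wrist"; returns the picture (400x640x3 uint8, red, green, blue); there is no depth.
- bot.get_calibration(name): a dict with "vfov" (degrees; the focal length in pixels is half the picture's height over the tangent of half this angle, whatever the lens; pixels are square), "cx", "cy" (the principal point, pixels), "origin" and "rotation" of the camera in the world; the wrist camera has in their place "mount" (4x4, takes a point from camera to tool coordinates, whose origin is the TCP and whose axes are the flange's). Camera axes: x right, y up, looking along -z (the intrinsics and any distortion apply to the point x, -y, -z); pixel columns grow to the right and rows downward; lengths in m; the calibration is good to about 2 mm. A picture is of the moment at which its call begins: read the wrist's pose just before it. get_calibration takes no time and is no camera call.
- bot.job_done(): hands the job in; it is judged then, once.
Trained networks look in the newest picture that a camera, given by its name, has taken for a name from the list of things; names that differ only in an ending like _2 or _b are one class to them, and where a whole thing is asked for, a point or a joint stands for the part that bears it (a point fixed in the world has none). Each returns a list of dicts, best first, with "score" (0 to 1); they miss things now and then, are a little off and sometimes report something else, mostly with a low value. They report only what shows in the picture. A call takes as long as a camera call. They do not tell look-alikes from the thing itself.
- bot.look_for(camera, thing): "extent" ([centre column, centre row, width, height] in pixels, round what is visible of it).
- bot.outline_of(camera, thing): "region" (400x640 bool, what is visible of it) and "extent" ([centre column, centre row, width, height] in pixels, round what is visible of it).
The state is a dict: "clock": time; "joint_pos": joint angles; "joint_vel": joint speeds; "tau": joint torques, N m; "eef_pos": TCP position; "tool_rot": TCP orientation; "ft_force": force on the tool from outside, world axes, zero at the start; "ft_torque": the same for the moment, N m; "grip_width": finger opening in m; "grasp_force": force on a finger pad.
Only numpy, scipy, OpenCV 4.12 (cv2) and the standard library are available. Lean on these libraries where they do the work, as an engineer would, in place of code of your own. Each camera call takes 0.05 s, during which the arm holds its last target. There are 200 camera calls.

## Working session

There is one attempt and no reset: what is moved stays moved. The work goes in short steps, Python scripts to look and compute and a tool call to move; the robot and the scene stay as the last step left them, time stands still between calls to the robot, and variables do not carry over. Pictures are saved under pics/ and viewed, at most 10 in all, crops included, and the job is handed in when it is done.

Besides the shell and the picture viewer there is one more tool, called as a command line: name --argument value ..., lists and objects as JSON in quotes. drive_tool: Moves the arm, as the interface text tells. Its arguments: {"type":"object","properties":{"rows":{"type":"array","items":{"type":"object","properties":{"dx":{"type":"number"},"dy":{"type":"number"},"dz":{"type":"number"},"wx":{"type":"number"},"wy":{"type":"number"},"wz":{"type":"number"},"hand":{"type":"number"}}}}},"required":["rows"]}

```bash
mkdir -p pics; python3 - <<'E'
from workcell import bot
import cv2,numpy as np
o=bot.get_obs();print(o['clock'],o['eef_pos'],o['tool_rot'],bot.tip_extent)
ims=[]
for c in("top","scene"):
    im=bot.camera(c);cv2.imwrite(f"pics/{c}0.png",im[:,:,::-1])
    k=bot.get_calibration(c);print(c,k)
    for t in("outer_tray","insert_tray","cover","cover_grip","keeper_lip","catch","petri_a","bottle_amber","forceps","tape_blue","note_pad"):
        print(t,[(np.round(d['extent']).astype(int).tolist(),round(d['score'],2)) for d in bot.look_for(c,t)[:3]])
print(bot.get_calibration("wrist"))
E
```

```text
0.0 [0.14748644 0.47710792 0.24141286] [ 1.49344509e-01  9.88784670e-01 -1.03638065e-03 -1.44343324e-04] 0.011
top {'vfov': 46.09583525268485, 'cx': 316.3283401296097, 'cy': 201.6027404851187, 'origin': array([0.43575246, 0.44108616, 1.33802122]), 'rotation': array([-0.04536057,  0.0367666 ,  0.71338932, -0.69833109])}
outer_tray [([418, 239, 39, 70], 0.75), ([290, 228, 22, 26], 0.59)]
insert_tray [([348, 254, 47, 32], 0.72)]
cover [([228, 261, 32, 51], 0.85), ([346, 196, 52, 31], 0.65)]
cover_grip [([345, 198, 56, 27], 0.91), ([228, 260, 27, 53], 0.86)]
keeper_lip [([420, 237, 35, 69], 0.73), ([346, 199, 57, 26], 0.56)]
catch [([345, 198, 58, 28], 0.31)]
petri_a [([373, 162, 22, 20], 0.62)]
bottle_amber [([404, 144, 24, 16], 0.7), ([345, 196, 51, 34], 0.24)]
forceps []
tape_blue [([288, 230, 23, 24], 0.75), ([349, 254, 43, 35], 0.38)]
note_pad [([288, 272, 30, 30], 0.94), ([374, 163, 21, 18], 0.32)]
scene {'vfov': 57.16099924723707, 'cx': 317.1760035487419, 'cy': 196.55629166940565, 'origin': array([ 0.23426652, -0.14814737,  0.57630949]), 'rotation': array([ 0.43387504, -0.11494549
[... 378 characters left out ...]
, 279, 17, 24], 0.55)]
petri_a [([396, 234, 28, 21], 0.65)]
bottle_amber [([446, 238, 21, 37], 0.61), ([379, 278, 15, 24], 0.46), ([285, 333, 34, 45], 0.44)]
forceps [([282, 329, 33, 39], 0.8)]
tape_blue [([274, 202, 28, 24], 0.95)]
note_pad [([230, 219, 40, 31], 0.56)]
{'vfov': 61.05218485865905, 'cx': 317.3734636636755, 'cy': 198.96673772602358, 'mount': array([[-1.18082993e-03,  9.51714142e-01,  3.06983384e-01,
         7.84873093e-02],
       [ 9.99999279e-01,  1.19102321e-03,  1.54130341e-04,
         1.12963589e-03],
       [-2.18936309e-04,  3.06983345e-01, -9.51714862e-01,
        -1.30635303e-01],
       [ 0.00000000e+00,  0.00000000e+00,  0.00000000e+00,
         1.00000000e+00]])}
```

```bash
cat > h.py <<'E'
import numpy as np,cv2
from scipy.spatial.transform import Rotation as R
def cam(bot,name,obs=None):
    k=bot.get_calibration(name); f=200/np.tan(np.radians(k['vfov']/2))
    if name=="wrist":
        Rt=R.from_quat(obs['tool_rot']).as_matrix();M=k['mount']
        Rc=Rt@M[:3,:3];o=Rt@M[:3,3]+obs['eef_pos']
    else: Rc=R.from_quat(k['rotation']).as_matrix();o=np.array(k['origin'])
    return f,k['cx'],k['cy'],Rc,o,k
def pix2w(c,uv,z):
    f,cx,cy,Rc,o,_=c
    uv=np.atleast_2d(uv).astype(float)
    d=np.c_[(uv[:,0]-cx)/f,-(uv[:,1]-cy)/f,-np.ones(len(uv))]@Rc.T
    return o+d*((z-o[2])/d[:,2])[:,None]
def w2pix(c,P):
    f,cx,cy,Rc,o,_=c
    q=(np.atleast_2d(P)-o)@Rc
    return np.c_[cx+f*q[:,0]/-q[:,2],cy-f*q[:,1]/-q[:,2]]
E
python3 - <<'E'
from h import *
from workcell import bot
a=cv2.imread("pics/top0.png")[110:310,190:470]
cv2.imwrite("pics/a.png",cv2.resize(a,(784,560),interpolation=cv2.INTER_CUBIC))
b=cv2.imread("pics/scene0.png")[140:400,160:480]
cv2.imwrite("pics/b.png",cv2.resize(b,(736,598),interpolation=cv2.INTER_CUBIC))
c=cam(bot,"top")
for n,u,z in(("outer",(418,239),.03),("ins",(348,254),.045),("cov1",(228,261),.02),("cov2",(346,197),.02),("bottle",(404,144),.05),("petri",(373,162),.01),("tape",(288,230),.02),("pad",(288,272),.01)):print(n,pix2w(c,u,z).round(3))
E
```

```text
outer [[0.478 0.176 0.03 ]]
ins [[0.441 0.372 0.045]]
cov1 [[0.428 0.705 0.02 ]]
cov2 [[0.601 0.371 0.02 ]]
bottle [[0.743 0.207 0.05 ]]
petri [[0.702 0.291 0.01 ]]
tape [[0.511 0.537 0.02 ]]
pad [[0.394 0.539 0.01 ]]
```

View pics/a.png

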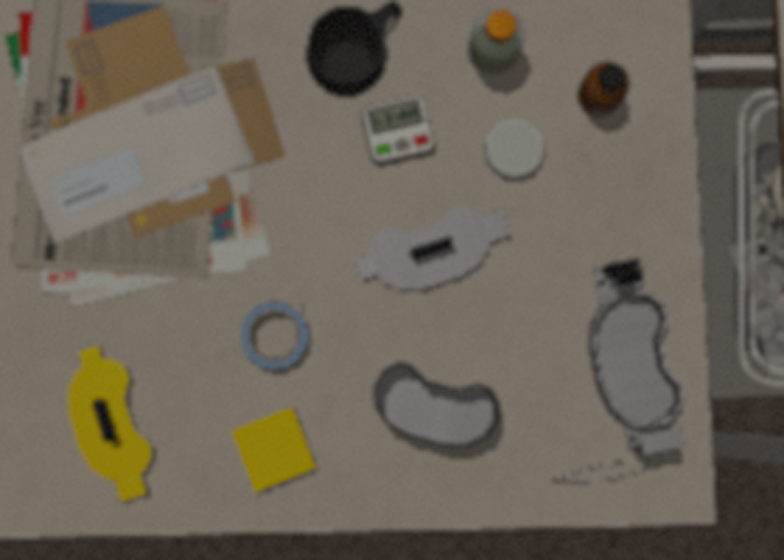

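View pics/b.png

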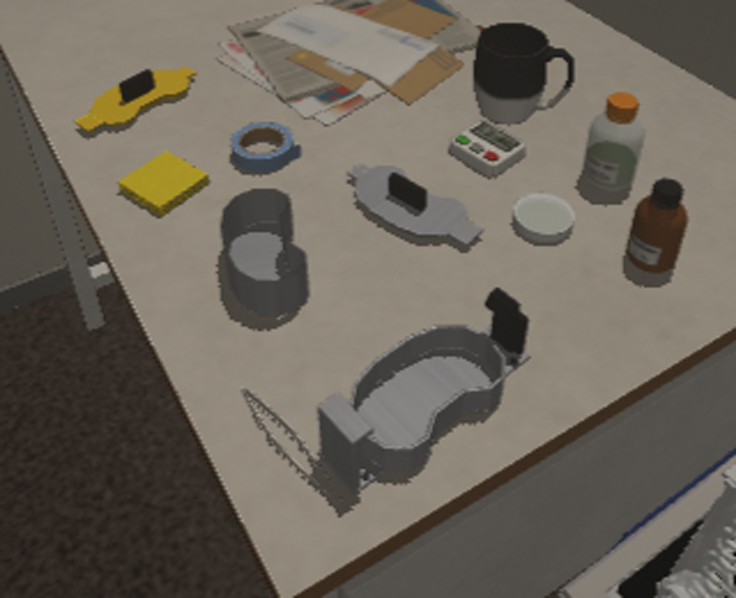

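The picture shows two cover-shaped things: a steel one at top-camera pixel (346,197) and a yellow one at (228,261). The steel one is the cover, because the yellow one is explicitly excluded. The outer tray is at (418,239), with its black catch at the far end and the keeper nearest the robot. The insert is at (348,254), with its hollow facing +x. I'm going above the trays for a close look.

drive_tool --rows '[{"dx":-6.98,"dy":-1.6,"dz":-0.6,"wz":-3.4},{"dx":-6.98,"dy":-1.6,"dz":-0.6,"wz":-3.4},{"dx":-6.98,"dy":-1.6,"dz":-0.6,"wz":-3.4},{"dx":-6.98,"dy":-1.6,"dz":-0.6,"wz":-3.4},{"dx":-6.98,"dy":-1.6,"dz":-0.6,"wz":-3.4},{"dx":-6.98,"dy":-1.6,"dz":-0.6,"wz":-3.4},{"dx":-6.98,"dy":-1.6,"dz":-0.6,"wz":-3.4},{"dx":-6.98,"dy":-1.6,"dz":-0.6,"wz":-3.4},{"dx":-6.98,"dy":-1.6,"dz":-0.6,"wz":-3.4},{"dx":-6.98,"dy":-1.6,"dz":-0.6,"wz":-3.4},{"dx":-6.98,"dy":-1.6,"dz":-0.6,"wz":-3.4},{"dx":-6.98,"dy":-1.6,"dz":-0.6,"wz":-3.4}]'

```text
invalid input at $.rows[0]: expected keys dx, dy, dz, wx, wy, wz, hand
```

```bash
python3 - <<'E'
from h import *
from workcell import bot
o=bot.get_obs();im=bot.camera("wrist")
np.savez("o1.npz",p=o['eef_pos'],q=o['tool_rot'])
cv2.imwrite("pics/w1.png",im[:,:,::-1]);print(o['clock'],o['eef_pos'],R.from_quat(o['tool_rot']).as_matrix().round(3).tolist(),o['joint_pos'].round(2) if hasattr(o['joint_pos'],'round') else o['joint_pos'])
for t in("outer_tray","insert_tray","cover","catch"):
    ds=bot.outline_of("wrist",t)
    print(t,[(np.round(d['extent']).astype(int).tolist(),round(d['score'],2)) for d in ds[:3]])
    for i,d in enumerate(ds[:2]): cv2.imwrite(f"m_{t}{i}.png",d['region'].astype(np.uint8)*255)
E
```

```text
1.2 [0.14768196 0.47771286 0.24230778] [[-0.955, 0.295, 0.0], [0.295, 0.955, 0.0], [-0.0, 0.0, -1.0]] [ 1.27  0.24  0.01  1.34 -0.    1.57]
outer_tray [([408, 335, 46, 56], 0.6), ([315, 368, 67, 14], 0.53)]
insert_tray [([315, 367, 65, 16], 0.75)]
cover []
catch []
```

View pics/w1.png

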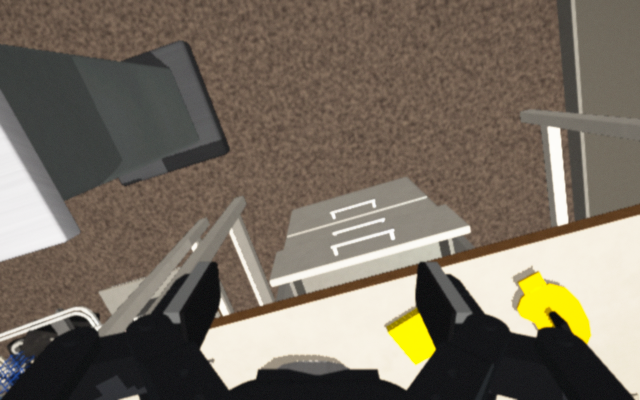

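The move was refused because every row needs all the keys. The view does show that the fingers hide the lower part of the wrist picture, so I'll stand farther out than the things I want to see.

drive_tool --rows '[{"dx":-8.85,"dy":-1.4,"dz":-0.6,"wx":0,"wy":0,"wz":-3.4,"hand":85},{"dx":-8.85,"dy":-1.4,"dz":-0.6,"wx":0,"wy":0,"wz":-3.4,"hand":85},{"dx":-8.85,"dy":-1.4,"dz":-0.6,"wx":0,"wy":0,"wz":-3.4,"hand":85},{"dx":-8.85,"dy":-1.4,"dz":-0.6,"wx":0,"wy":0,"wz":-3.4,"hand":85},{"dx":-8.85,"dy":-1.4,"dz":-0.6,"wx":0,"wy":0,"wz":-3.4,"hand":85},{"dx":-8.85,"dy":-1.4,"dz":-0.6,"wx":0,"wy":0,"wz":-3.4,"hand":85},{"dx":-8.85,"dy":-1.4,"dz":-0.6,"wx":0,"wy":0,"wz":-3.4,"hand":85},{"dx":-8.85,"dy":-1.4,"dz":-0.6,"wx":0,"wy":0,"wz":-3.4,"hand":85},{"dx":-8.85,"dy":-1.4,"dz":-0.6,"wx":0,"wy":0,"wz":-3.4,"hand":85},{"dx":-8.85,"dy":-1.4,"dz":-0.6,"wx":0,"wy":0,"wz":-3.4,"hand":85},{"dx":-8.85,"dy":-1.4,"dz":-0.6,"wx":0,"wy":0,"wz":-3.4,"hand":85},{"dx":-8.85,"dy":-1.4,"dz":-0.6,"wx":0,"wy":0,"wz":-3.4,"hand":85},{"dx":-8.85,"dy":-1.4,"dz":-0.6,"wx":0,"wy":0,"wz":-3.4,"hand":85}]'

```text
clock: 2.75
eef_pos: [0.5483, 0.2812, 0.2724]
tool_rot: [0.001, 1.0, 0.0, -0.0]
ft_force: [0.3, -0.5, -0.3]
grip_width: 0.0848
grasp_force: 0.0
```

```bash
python3 - <<'E'
from h import *
from workcell import bot
o=bot.get_obs();im=bot.camera("wrist")
np.savez("o1.npz",eef_pos=o['eef_pos'],tool_rot=o['tool_rot'])
cv2.imwrite("pics/w2.png",im[:,:,::-1]);print(o['clock'],o['eef_pos'],R.from_quat(o['tool_rot']).as_matrix().round(3).tolist(),np.round(o['joint_pos'],2))
for t in("outer_tray","insert_tray","cover","catch"):
    ds=bot.outline_of("wrist",t)
    print(t,[(np.round(d['extent']).astype(int).tolist(),round(d['score'],2)) for d in ds[:3]])
    for i,d in enumerate(ds[:2]): cv2.imwrite(f"m_{t}{i}.png",d['region'].astype(np.uint8)*255)
E
```

```text
2.75 [0.54828512 0.2811677  0.27244875] [[-1.0, 0.001, -0.001], [0.001, 1.0, 0.0], [0.001, 0.0, -1.0]] [0.47 0.47 0.42 1.52 0.   0.47]
outer_tray [([217, 98, 101, 193], 0.93)]
insert_tray [([416, 58, 132, 90], 0.66)]
cover [([397, 203, 130, 70], 0.84)]
catch [([233, 183, 38, 17], 0.7)]
```

View pics/w2.png

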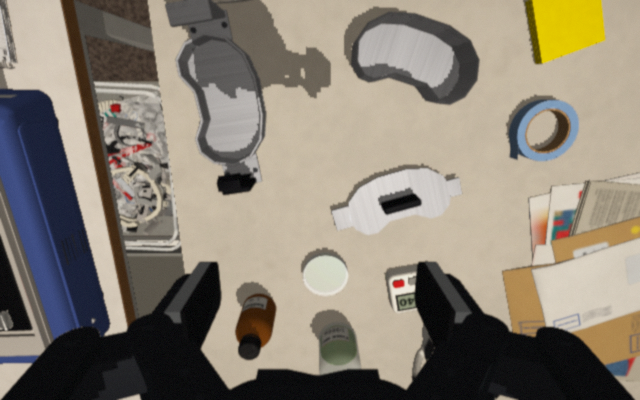

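The wrist picture shows the outer tray at (217,98), its catch at (233,183), its keeper at the top-left, the insert at (416,58), and the steel cover at (397,203) with the wider toe at its left end (343,217). I'll fit the outlines to get poses.

```bash
cat > fit.py <<'E'
from h import *
from scipy.optimize import minimize
H=np.array([(18,30),(42,24),(58,10),(64,-8),(59,-27),(47,-38),(34,-39),(16,-28)],float)
KID=np.r_[H,(H*[-1,1])[::-1]]/1e3
def off(P,d): # offset outward
    s=1e5;m=np.zeros((400,600),np.uint8);c=np.array([300,200])
    n=len(P);e=np.roll(P,-1,0)-P;nr=np.c_[e[:,1],-e[:,0]];nr/=np.linalg.norm(nr,axis=1)[:,None]
    area=np.sum(P[:,0]*np.roll(P[:,1],-1)-np.roll(P[:,0],-1)*P[:,1])
    if area<0:nr=-nr
    a=np.roll(nr,1,0);b=a+nr
    return P+d*b/(1+np.sum(a*nr,1))[:,None]
def box(x0,x1,y0,y1):return np.array([(x0,y0),(x1,y0),(x1,y1),(x0,y1)])/1e3
PR={"insert_tray":[(KID,0,.045)],
 "cover":[(KID,.008,.012),(box(-82,-60,-22,6),.008,.012),(box(60,76,-19,3),.008,.012),(box(-22,22,-10,0),.012,.036)],
 "outer_tray":[(off(KID,.0047),0,.03),(box(-88,-72,-28,12),.0555,.062),(box(-88,-84,-28,12),0,.062)]}
def tw(p,P,z):
    c,s=np.cos(p[2]),np.sin(p[2]);xy=P@np.array([[c,s],[-s,c]])+p[:2]
    return np.c_[xy,np.full(len(P),z)]
def render(c,p,parts,S=4):
    m=np.zeros((400*S,640*S),np.uint8)
    for P,z0,z1 in parts:
        a=[w2pix(c,tw(p,P,z)) for z in (z0,z1)]
        A=[np.round((q+.5)*S-.5).astype(np.int32) for q in a]
        for q in A: cv2.fillPoly(m,[q],255)
        n=len(P)
        for i in range(n):
            j=(i+1)%n
            cv2.fillConvexPoly(m,cv2.convexHull(np.array([A[0][i],A[0][j],A[1][i],A[1][j]])),255)
    return cv2.resize(m,(640,400),interpolation=cv2.INTER_AREA)/255.
def fitmask(c,mask,p0,parts):
    M=cv2.GaussianBlur(mask.astype(float),(0,0),1)
    f=lambda v:np.abs(cv2.GaussianBlur(render(c,[v[0]/1e3,v[1]/1e3,v[2]/100],parts),(0,0),1)-M).sum()/M.sum()
    x=np.array([p0[0]*1e3,p0[1]*1e3,p0[2]*100])
    for st in(8,2): 
        r=minimize(f,x,method='Nelder-Mead',options=dict(initial_simplex=np.vstack([x,x+np.diag([st]*3)]),maxiter=90));x=r.x
    return np.array([x[0]/1e3,x[1]/1e3,x[2]/100]),r.fun
E
python3 - <<'E'
from fit import *
from workcell import bot
o=dict(np.load("o1.npz"));c=cam(bot,"wrist",o);im=cv2.imread("pics/w2.png")
big=cv2.resize(im[0:240,140:500],(800,533),interpolation=cv2.INTER_CUBIC);s=800/360
for t,p0 in(("insert_tray",(.43,.37,1.4)),("cover",(.6,.37,1.8)),("outer_tray",(.478,.18,0.1))):
    m=cv2.imread(f"m_{t}0.png",0)>0
    best=min((fitmask(c,m,(p0[0],p0[1],p0[2]+d),PR[t]) for d in(-.25,.25)),key=lambda r:r[1])
    p,e=best;print(t,p.round(4),np.degrees(p[2]).round(1),"err",round(e,3))
    for P,z0,z1 in PR[t]:
        for z,col in((z0,(0,0,255)),(z1,(0,255,0))):
            q=(w2pix(c,tw(p,P,z))-[140,0]+.5)*s-.5
            cv2.polylines(big,[q.round().astype(int)],True,col,1)
cv2.imwrite("pics/fit.png",big)
E
```

```text
insert_tray [0.4343 0.3831 1.272 ] 72.9 err 0.012
cover [0.5929 0.3784 1.8613] 106.6 err 0.026
outer_tray [0.4815 0.1864 0.1387] 7.9 err 0.17
```

View pics/fit.png

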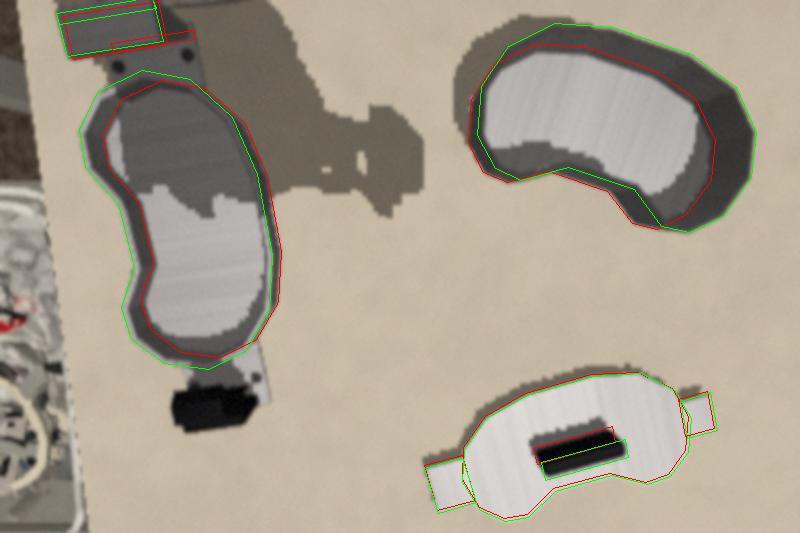

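```bash
cat > fo.py <<'E'
from fit import *
def fit_outer(c,m,p0):
    parts=PR["outer_tray"][:1];p=np.array(p0,float)
    vv,uu=np.mgrid[0:400,0:640]
    W3=pix2w(c,np.c_[uu.ravel(),vv.ravel()],.03)[:,:2]
    M=cv2.GaussianBlur(m.astype(float),(0,0),1)
    for it in range(3):
        d=W3-p[:2];xl=d@[np.cos(p[2]),np.sin(p[2])];yl=d@[-np.sin(p[2]),np.cos(p[2])]
        # keeper/catch brackets: ignore |x|>52 mm near the centre line
        w=~((np.abs(xl)>.054)&(yl<.018)&(yl>-.034)); w&=np.abs(xl)<.075; w=w.reshape(400,640)
        f=lambda v:(np.abs(cv2.GaussianBlur(render(c,[v[0]/1e3,v[1]/1e3,v[2]/100],parts),(0,0),1)-M)*w).sum()/M.sum()
        x=np.array([p[0]*1e3,p[1]*1e3,p[2]*100])
        r=minimize(f,x,method='Nelder-Mead',options=dict(initial_simplex=np.vstack([x,x+np.diag([4]*3)]),maxiter=90))
        p=np.array([r.x[0]/1e3,r.x[1]/1e3,r.x[2]/100])
    return p,r.fun
E
python3 - <<'E'
from fo import *
from workcell import bot
o=dict(np.load("o1.npz"));c=cam(bot,"wrist",o)
im=cv2.imread("pics/w2.png");m=cv2.imread("m_outer_tray0.png",0)>0
p,e=fit_outer(c,m,(.4815,.1864,.139));print(p.round(4),np.degrees(p[2]),e)
big=cv2.resize(im[0:210,150:290],(400,600),interpolation=cv2.INTER_CUBIC);s=600/210;
mb=cv2.resize((m[0:210,150:290]*255).astype(np.uint8),(400,600))
big2=big.copy();big2[mb>127]=big2[mb>127]//2+[60,0,60]
for P,z,col in((off(KID,.0047),.03,(0,255,0)),(off(KID,.0015),.03,(0,255,255)),(off(KID,.0047),0.,(0,0,255)),(box(-84,-72,-28,12),.062,(255,0,0))):
    cv2.polylines(big,[((w2pix(c,tw(p,P,z))-[150,0]+.5)*s-.5).round().astype(int)],True,col,1)
cv2.imwrite("pics/fo.png",np.hstack([big,big2]))
E
```

```text
[0.4812 0.1864 0.1533] 8.781848588796047 0.012521786114452376
```

View pics/fo.png

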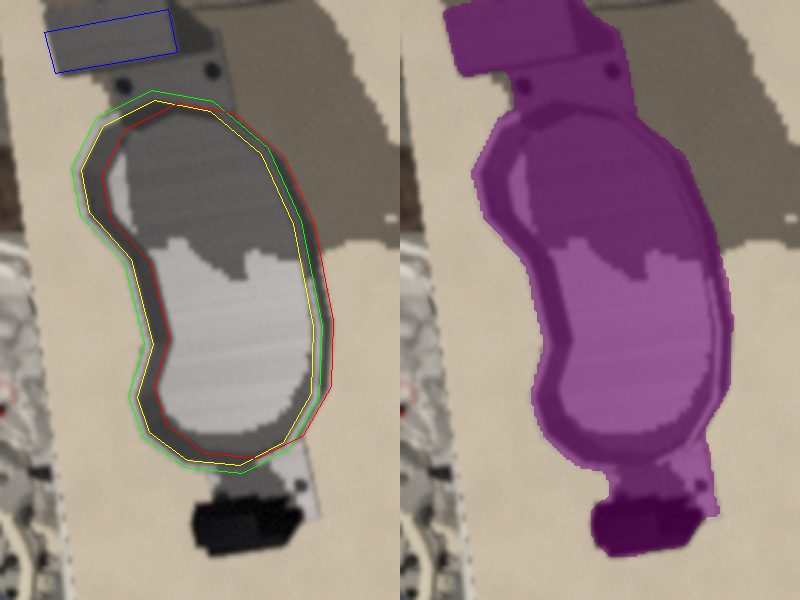

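The overlay on the outer tray is tight: rim at (480–520) and keeper lip top-left, yaw 8.8°. Next I'll work out the move to above the insert.

```bash
cat > mv.py <<'E'
from h import *
from workcell import bot
# pose: pos, yaw of tool x (deg), tilt about world-horizontal tool y (deg, + = rotation about tool y)
def rot(yaw,pitch=0):
    a=np.radians(yaw);x=np.array([np.cos(a),np.sin(a),0]);y=np.array([np.sin(a),-np.cos(a),0])
    return np.c_[x,y,[0,0,-1]]@R.from_euler('y',pitch,degrees=True).as_matrix()
def obs(n=1):
    o=bot.get_obs();Rm=R.from_quat(o['tool_rot']).as_matrix()
    print("t",round(o['clock'],2),"p",np.round(o['eef_pos'],4),"yaw",np.degrees(np.arctan2(Rm[1,0],Rm[0,0])).round(2),"z",Rm[:,2].round(4),"q",np.round(o['joint_pos'],2),"F",np.round(o['ft_force'],1),"w",round(o['grip_width'],4));return o
def rel(p0,R0,p1,R1):
    d=R0.T@(np.array(p1)-p0)/.05;w=np.degrees((R.from_matrix(R0.T@R1)).as_rotvec())/5
    print("d",d.round(3),"w",w.round(3))
E
python3 - <<'E'
from mv import *
o=obs()
rel(np.array([.5492,.281,.2722]),rot(179.9),[.4333,.3834,.11],rot(252.9))
E
```

```text
t 3.0 p [0.5489 0.2809 0.2727] yaw 179.92 z [ 4.e-04  2.e-04 -1.e+00] q [0.47 0.47 0.42 1.52 0.   0.47] F [-0.  -1.2 -0.3] w 0.0853
d [2.322 2.044 3.244] w [  0.    0.  -14.6]
```

drive_tool --rows '[{"dx":2.32,"dy":2.04,"dz":3.24,"wx":0,"wy":0,"wz":-14.6,"hand":85},{"dx":2.32,"dy":2.04,"dz":3.24,"wx":0,"wy":0,"wz":-14.6,"hand":85},{"dx":2.32,"dy":2.04,"dz":3.24,"wx":0,"wy":0,"wz":-14.6,"hand":85},{"dx":2.32,"dy":2.04,"dz":3.24,"wx":0,"wy":0,"wz":-14.6,"hand":85},{"dx":2.32,"dy":2.04,"dz":3.24,"wx":0,"wy":0,"wz":-14.6,"hand":85},{"dx":2.32,"dy":2.04,"dz":3.24,"wx":0,"wy":0,"wz":-14.6,"hand":85},{"dx":2.32,"dy":2.04,"dz":3.24,"wx":0,"wy":0,"wz":-14.6,"hand":85},{"dx":2.32,"dy":2.04,"dz":3.24,"wx":0,"wy":0,"wz":-14.6,"hand":85},{"dx":2.32,"dy":2.04,"dz":3.24,"wx":0,"wy":0,"wz":-14.6,"hand":85},{"dx":2.32,"dy":2.04,"dz":3.24,"wx":0,"wy":0,"wz":-14.6,"hand":85},{"dx":2.32,"dy":2.04,"dz":3.24,"wx":0,"wy":0,"wz":-14.6,"hand":85},{"dx":2.32,"dy":2.04,"dz":3.24,"wx":0,"wy":0,"wz":-14.6,"hand":85},{"dx":2.32,"dy":2.04,"dz":3.24,"wx":0,"wy":0,"wz":-14.6,"hand":85}]'

```text
clock: 4.3
eef_pos: [0.434, 0.3825, 0.1104]
tool_rot: [-0.593, 0.805, -0.0, 0.0]
ft_force: [-0.6, 0.4, 0.3]
grip_width: 0.0851
grasp_force: 0.0
```

```bash
python3 - <<'E'
from mv import *
from fit import *
o=obs();im=bot.camera("wrist");c=cam(bot,"wrist",o);cv2.imwrite("pics/w3.png",im[:,:,::-1])
d=bot.outline_of("wrist","insert_tray");print([(x['extent'],x['score']) for x in d][:2])
E
```

```text
t 4.3 p [0.434  0.3825 0.1104] yaw -107.21 z [ 1.e-04  0.e+00 -1.e+00] q [ 0.72  0.48 -0.    1.09 -0.   -0.55] F [-0.6  0.4  0.3] w 0.0851
[([309.9, 208.9, 118.6, 195.8], 0.94)]
```

drive_tool --rows '[{"dx":0,"dy":0,"dz":0.7,"wx":0,"wy":0,"wz":0,"hand":85},{"dx":0,"dy":0,"dz":1.3,"wx":0,"wy":0,"wz":0,"hand":85},{"dx":0,"dy":0,"dz":1.42,"wx":0,"wy":0,"wz":0,"hand":85},{"dx":0,"dy":0,"dz":1.42,"wx":0,"wy":0,"wz":0,"hand":85},{"dx":0,"dy":0,"dz":1.42,"wx":0,"wy":0,"wz":0,"hand":50},{"dx":0,"dy":0,"dz":1.42,"wx":0,"wy":0,"wz":0,"hand":50},{"dx":0,"dy":0,"dz":1.42,"wx":0,"wy":0,"wz":0,"hand":50},{"dx":0,"dy":0,"dz":1.42,"wx":0,"wy":0,"wz":0,"hand":50},{"dx":0,"dy":0,"dz":1.42,"wx":0,"wy":0,"wz":0,"hand":50},{"dx":0,"dy":0,"dz":1.42,"wx":0,"wy":0,"wz":0,"hand":50},{"dx":0,"dy":0,"dz":1.42,"wx":0,"wy":0,"wz":0,"hand":50}]'

```text
clock: 5.5
eef_pos: [0.4354, 0.3838, 0.0416]
tool_rot: [-0.594, 0.805, 0.0, 0.002]
ft_force: [0.3, 0.0, 5.8]
grip_width: 0.0563
grasp_force: 65.7
```

```bash
python3 - <<'E'
from mv import *
from fit import *
o3=dict(eef_pos=np.array([.4337,.3829,.1104]),tool_rot=R.from_matrix(rot(-107.15)).as_quat())
c=cam(bot,"wrist",o3)
m=bot.outline_of("wrist","insert_tray")[0]['region']
im=cv2.imread("pics/w3.png");
p,e=fitmask(c,m,(.434,.383,1.272),PR["insert_tray"]);print(p.round(4),np.degrees(p[2]),e)
o=obs()
E
```

```text
[0.4342 0.3828 1.2754] 73.07778704353773 0.013451948189982627
t 5.55 p [0.4354 0.3838 0.0416] yaw -107.18 z [ 0.0033  0.0032 -1.    ] q [ 0.72  0.55 -0.08  0.93  0.   -0.55] F [ 0.6 -0.   6.8] w 0.0564
```

drive_tool --rows '[{"dx":0,"dy":0,"dz":-0.5,"wx":0,"wy":0,"wz":0,"hand":50},{"dx":0,"dy":0,"dz":-1.2,"wx":0,"wy":0,"wz":0,"hand":50},{"dx":0,"dy":0,"dz":-2.0,"wx":0,"wy":0,"wz":0,"hand":50},{"dx":0,"dy":0,"dz":-2.0,"wx":0,"wy":0,"wz":0,"hand":50},{"dx":0,"dy":0,"dz":-2.0,"wx":0,"wy":0,"wz":0,"hand":50}]'

```text
clock: 6.05
eef_pos: [0.4347, 0.383, 0.1408]
tool_rot: [-0.594, 0.805, 0.0, 0.002]
ft_force: [-0.7, -0.8, -1.9]
grip_width: 0.0564
grasp_force: 64.9
```

```bash
python3 - <<'E'
from mv import *
from fit import *
o=obs()
# nominal command pose and target above the outer tray; tool centre sits at insert (0,+1 mm)
a=np.radians(8.8);tgt=np.array([.4812,.1864])+.001*np.array([-np.sin(a),np.cos(a)])
rel(o['eef_pos'],rot(252.8),[*tgt,.14],rot(188.8))
im=bot.camera("wrist");cv2.imwrite("pics/w4.png",im[:,:,::-1])
c=cam(bot,"wrist",o)
for i,z in enumerate((-.0395,)):
    d=bot.outline_of("wrist","insert_tray")
    if d:
        P=[(KID,o['eef_pos'][2]+z,o['eef_pos'][2]+z+.045)]
        p,e=fitmask(c,d[0]['region'],(.434,.383,1.272),P);print("hand",p.round(4),np.degrees(p[2]),e,d[0]['score'])
E
```

```text
t 6.05 p [0.4347 0.383  0.1408] yaw -107.18 z [ 0.0025  0.0021 -1.    ] q [ 0.72  0.45  0.04  1.16 -0.   -0.55] F [-0.7 -0.8 -1.9] w 0.0564
d [ 3.464 -2.042  0.016] w [ 0.   0.  12.8]
hand [0.4345 0.3816 1.2991] 74.43150074903964 0.12686858623411504 0.87
```

drive_tool --rows '[{"dx":3.46,"dy":-2.04,"dz":0,"wx":0,"wy":0,"wz":12.8,"hand":50},{"dx":3.46,"dy":-2.04,"dz":0,"wx":0,"wy":0,"wz":12.8,"hand":50},{"dx":3.46,"dy":-2.04,"dz":0,"wx":0,"wy":0,"wz":12.8,"hand":50},{"dx":3.46,"dy":-2.04,"dz":0,"wx":0,"wy":0,"wz":12.8,"hand":50},{"dx":3.46,"dy":-2.04,"dz":0,"wx":0,"wy":0,"wz":12.8,"hand":50},{"dx":3.46,"dy":-2.04,"dz":0,"wx":0,"wy":0,"wz":12.8,"hand":50},{"dx":3.46,"dy":-2.04,"dz":0,"wx":0,"wy":0,"wz":12.8,"hand":50},{"dx":3.46,"dy":-2.04,"dz":0,"wx":0,"wy":0,"wz":12.8,"hand":50},{"dx":3.46,"dy":-2.04,"dz":0,"wx":0,"wy":0,"wz":12.8,"hand":50},{"dx":3.46,"dy":-2.04,"dz":0,"wx":0,"wy":0,"wz":12.8,"hand":50},{"dx":3.46,"dy":-2.04,"dz":0,"wx":0,"wy":0,"wz":12.8,"hand":50},{"dx":3.46,"dy":-2.04,"dz":0,"wx":0,"wy":0,"wz":12.8,"hand":50}]'

```text
clock: 7.35
eef_pos: [0.4802, 0.1871, 0.1389]
tool_rot: [-0.077, 0.997, -0.0, -0.0]
ft_force: [-0.7, 0.3, 0.4]
grip_width: 0.0563
grasp_force: 64.8
```

```bash
python3 - <<'E'
from mv import *
from fit import *
from fo import fit_outer
o=obs();im=bot.camera("wrist");c=cam(bot,"wrist",o)
big=im[:,:,::-1].copy();big=cv2.resize(big[40:360,120:520],(800,640),interpolation=cv2.INTER_CUBIC);p=(.4812,.1864,.1533)
z=o['eef_pos'][2]
pi=np.array([*(o['eef_pos'][:2]-.001*np.array([-np.sin(.1533),np.cos(.1533)])),.1533])
for q,P,zz,col in((p,off(KID,.0015),.03,(0,255,255)),(p,off(KID,.0047),.03,(0,255,0)),(p,box(-84,-72,-28,12),.062,(255,0,0)),(pi,KID,z+.006,(0,0,255)),(pi,KID,z-.039,(255,0,255))):
    cv2.polylines(big,[((w2pix(c,tw(q,P,zz))-[120,40]+.5)*2-.5).round().astype(int)],True,col,1)
cv2.imwrite("pics/w5.png",big[:600])
E
```

```text
t 7.35 p [0.4802 0.1871 0.1389] yaw -171.13 z [-7.e-04 -3.e-04 -1.e+00] q [ 0.37  0.34 -0.14  1.09 -0.    0.22] F [-0.7  0.3  0.4] w 0.0563
```

View pics/w5.png

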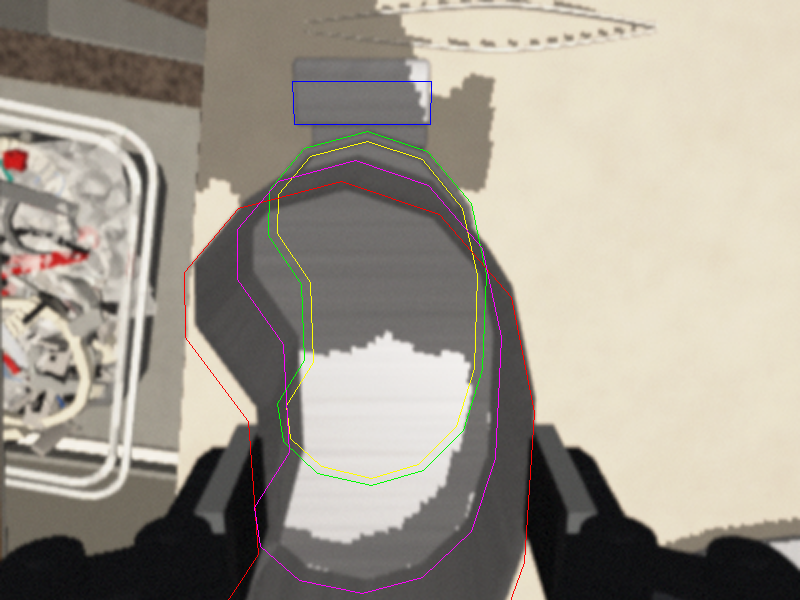

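The overlay agrees with the picture. The keeper lip edge at (293–430,125) matches. The insert rim runs from column 195 to 535, so it hangs about 3 mm lower than I assumed. I'll lower it to just above the outer rim.

drive_tool --rows '[{"dx":0,"dy":0,"dz":0.5,"wx":0,"wy":0,"wz":0,"hand":50},{"dx":0,"dy":0,"dz":1.0,"wx":0,"wy":0,"wz":0,"hand":50},{"dx":0,"dy":0,"dz":1.2,"wx":0,"wy":0,"wz":0,"hand":50},{"dx":0,"dy":0,"dz":1.2,"wx":0,"wy":0,"wz":0,"hand":50},{"dx":0,"dy":0,"dz":1.2,"wx":0,"wy":0,"wz":0,"hand":50}]'

```text
clock: 7.9
eef_pos: [0.4809, 0.1873, 0.0799]
tool_rot: [-0.077, 0.997, 0.0, 0.0]
ft_force: [-0.3, -1.0, -1.2]
grip_width: 0.0563
grasp_force: 64.8
```

```bash
python3 - <<'E'
from mv import *
from fit import *
for i in range(3): o=obs();im=bot.camera("wrist")
c=cam(bot,"wrist",o)
big=cv2.resize(im[:,:,::-1][40:340,120:520],(800,600),interpolation=cv2.INTER_CUBIC);p=(.4812,.1864,.1533)
z=o['eef_pos'][2]
pi=np.array([*(o['eef_pos'][:2]-.001*np.array([-np.sin(.1533),np.cos(.1533)])),.1533])
for q,P,zz,col in((p,off(KID,.0015),.03,(0,255,255)),(p,off(KID,.0047),.03,(0,255,0)),(p,box(-84,-72,-28,12),.062,(255,0,0)),(pi,KID,z+.0034,(0,0,255)),(pi,KID,z-.0416,(255,0,255))):
    cv2.polylines(big,[((w2pix(c,tw(q,P,zz))-[120,40]+.5)*2-.5).round().astype(int)],True,col,1)
cv2.imwrite("pics/w6.png",big)
E
```

```text
t 7.9 p [0.4809 0.1873 0.0799] yaw -171.17 z [ 7.e-04  3.e-04 -1.e+00] q [ 0.37  0.4  -0.22  0.95  0.    0.22] F [-0.3 -1.  -1.2] w 0.0563
t 7.95 p [0.4813 0.1875 0.0804] yaw -171.17 z [ 1.8e-03  7.0e-04 -1.0e+00] q [ 0.37  0.4  -0.22  0.95  0.    0.22] F [ 0.8 -0.3 -2. ] w 0.0561
t 8.0 p [0.4815 0.1875 0.0806] yaw -171.17 z [ 2.4e-03  9.0e-04 -1.0e+00] q [ 0.37  0.4  -0.22  0.95  0.    0.22] F [-0.2 -0.3 -1.7] w 0.0563
```

View pics/w6.png

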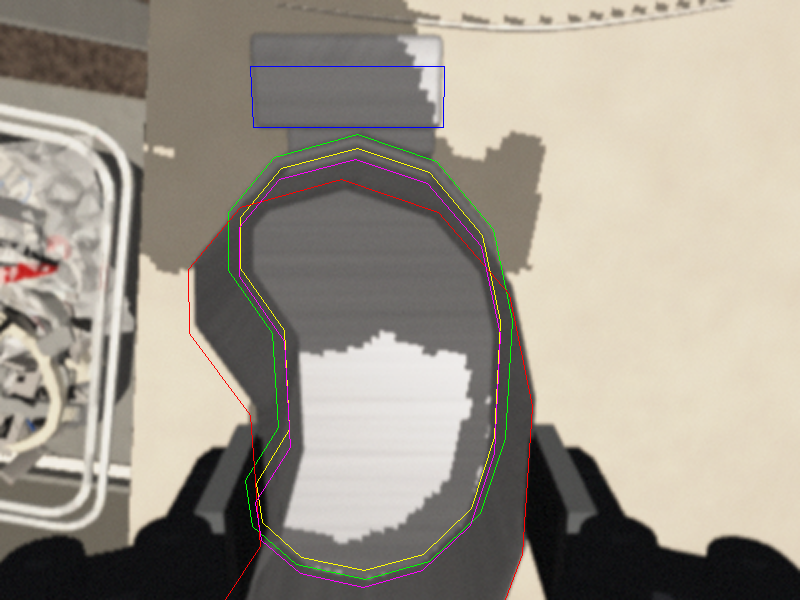

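Yellow is the mouth and magenta is the predicted insert bottom. They agree to about 1 mm, so I'm lowering gently.

drive_tool --rows '[{"dx":0,"dy":0,"dz":0.1,"wx":0,"wy":0,"wz":0,"hand":50},{"dx":0,"dy":0,"dz":0.2,"wx":0,"wy":0,"wz":0,"hand":50},{"dx":0,"dy":0,"dz":0.26,"wx":0,"wy":0,"wz":0,"hand":50},{"dx":0,"dy":0,"dz":0.32,"wx":0,"wy":0,"wz":0,"hand":50},{"dx":0,"dy":0,"dz":0.36,"wx":0,"wy":0,"wz":0,"hand":50},{"dx":0,"dy":0,"dz":0.36,"wx":0,"wy":0,"wz":0,"hand":50}]'

```text
clock: 8.65
eef_pos: [0.4815, 0.1869, 0.0614]
tool_rot: [-0.077, 0.997, -0.0, 0.001]
ft_force: [4.1, -2.5, -0.6]
grip_width: 0.0565
grasp_force: 65.0
```

It's inside the mouth (bottom about 10 mm below the rim) with little force. Continuing down.

drive_tool --rows '[{"dx":0,"dy":0,"dz":0.1,"wx":0,"wy":0,"wz":0,"hand":50},{"dx":0,"dy":0,"dz":0.2,"wx":0,"wy":0,"wz":0,"hand":50},{"dx":0,"dy":0,"dz":0.28,"wx":0,"wy":0,"wz":0,"hand":50},{"dx":0,"dy":0,"dz":0.33,"wx":0,"wy":0,"wz":0,"hand":50},{"dx":0,"dy":0,"dz":0.33,"wx":0,"wy":0,"wz":0,"hand":50}]'

```text
clock: 9.15
eef_pos: [0.4817, 0.187, 0.0456]
tool_rot: [-0.077, 0.997, -0.0, 0.001]
ft_force: [4.3, -3.5, 5.4]
grip_width: 0.0566
grasp_force: 65.5
```

drive_tool --rows '[{"dx":0,"dy":0,"dz":0.04,"wx":0,"wy":0,"wz":0,"hand":50},{"dx":0,"dy":0,"dz":0.06,"wx":0,"wy":0,"wz":0,"hand":50},{"dx":0,"dy":0,"dz":0.02,"wx":0,"wy":0,"wz":0,"hand":80},{"dx":0,"dy":0,"dz":0,"wx":0,"wy":0,"wz":0,"hand":80},{"dx":0,"dy":0,"dz":0,"wx":0,"wy":0,"wz":0,"hand":80},{"dx":0,"dy":0,"dz":0,"wx":0,"wy":0,"wz":0,"hand":80},{"dx":0,"dy":0,"dz":-0.8,"wx":0,"wy":0,"wz":0,"hand":80},{"dx":0,"dy":0,"dz":-1.8,"wx":0,"wy":0,"wz":0,"hand":80},{"dx":0,"dy":0,"dz":-2.8,"wx":0,"wy":0,"wz":0,"hand":60},{"dx":0,"dy":0,"dz":-2.8,"wx":0,"wy":0,"wz":0,"hand":60},{"dx":0,"dy":0,"dz":-2.8,"wx":0,"wy":0,"wz":0,"hand":60}]'

```text
clock: 10.25
eef_pos: [0.4811, 0.1876, 0.1858]
tool_rot: [-0.077, 0.997, 0.001, 0.001]
ft_force: [-0.2, 0.2, -0.8]
grip_width: 0.0599
grasp_force: 0.0
```

```bash
python3 - <<'E'
from mv import *
from fit import *
o=obs();im=bot.camera("wrist");c=cam(bot,"wrist",o)
cv2.imwrite("pics/w7raw.png",im[:,:,::-1])
d=bot.outline_of("wrist","insert_tray");p=(.4812,.1864,.1533)
if d:
    # visible part of seated insert: top outline at z .049 minus what's hidden below rim
    m=d[0]['region'];print(d[0]['extent'],d[0]['score'])
    for zt in(.049,.052,.055):
        r,e=fitmask(c,m,p,[(KID,zt-.019,zt)]);a=p[2];dd=r[:2]-p[:2]
        print(zt,"local mm",(1e3*np.array([dd@[np.cos(a),np.sin(a)],dd@[-np.sin(a),np.cos(a)]])).round(1),"dyaw",round(r[2]-a,3),"err",round(e,4))
big=cv2.resize(im[:,:,::-1][0:300,120:520],(800,600),interpolation=cv2.INTER_CUBIC)
for q,P,zz,col in((p,off(KID,.0015),.03,(0,255,255)),(p,box(-84,-72,-28,12),.062,(255,0,0)),(p,KID,.049,(0,0,255))):
    cv2.polylines(big,[((w2pix(c,tw(q,P,zz))-[120,0]+.5)*2-.5).round().astype(int)],True,col,1)
cv2.imwrite("pics/w7.png",big)
E
```

```text
t 10.25 p [0.4811 0.1876 0.1858] yaw -171.17 z [ 0.0024  0.0013 -1.    ] q [ 0.37  0.3  -0.06  1.2   0.    0.22] F [-0.2  0.2 -0.8] w 0.0599
[310.0, 181.6, 85.8, 152.9] 0.93
0.049 local mm [-1.5  0.2] dyaw -0.007 err 0.0146
0.052 local mm [-1.6  0.1] dyaw -0.024 err 0.0332
0.055 local mm [-1.7 -0.2] dyaw -0.014 err 0.0537
```

View pics/w7.png

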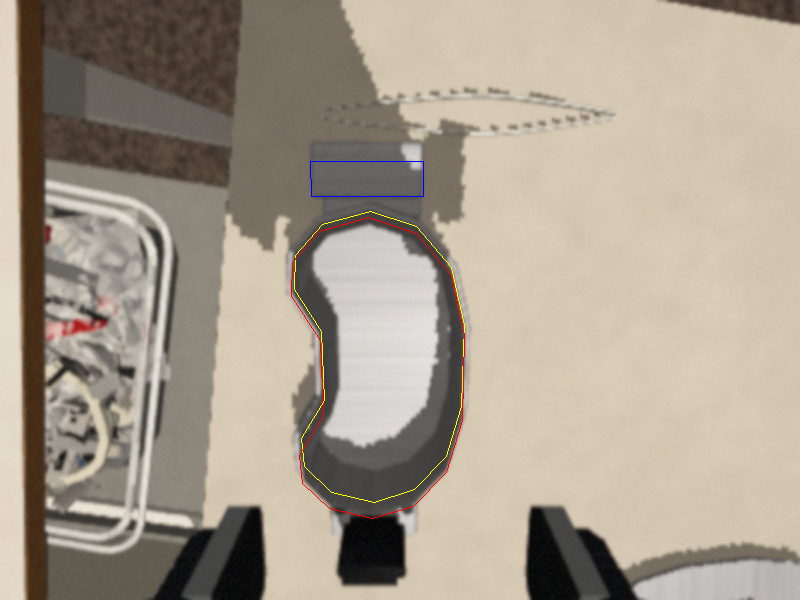

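Insert seated: the fit is best at top z=49 mm, with about 1.5 mm offset. The catch is at (370,550) and the lip at (365,170). Next is the steel cover.

```bash
python3 - <<'E'
from mv import *
o=obs()
rel(np.array([.4813,.1875,.186]),rot(188.83),[.5977,.3798,.13],rot(286.6))
E
```

```text
t 10.35 p [0.4793 0.1868 0.1832] yaw -171.17 z [-0.003 -0.001 -1.   ] q [ 0.37  0.3  -0.07  1.2   0.    0.22] F [-0.3 -0.6 -0.9] w 0.06
d [-2.891  3.443  1.12 ] w [ -0.     -0.    -19.554]
```

drive_tool --rows '[{"dx":-2.89,"dy":3.44,"dz":0,"wx":0,"wy":0,"wz":-19.56,"hand":45},{"dx":-2.89,"dy":3.44,"dz":0,"wx":0,"wy":0,"wz":-19.56,"hand":45},{"dx":-2.89,"dy":3.44,"dz":0,"wx":0,"wy":0,"wz":-19.56,"hand":45},{"dx":-2.89,"dy":3.44,"dz":0,"wx":0,"wy":0,"wz":-19.56,"hand":45},{"dx":-2.89,"dy":3.44,"dz":0,"wx":0,"wy":0,"wz":-19.56,"hand":45},{"dx":-2.89,"dy":3.44,"dz":0,"wx":0,"wy":0,"wz":-19.56,"hand":45},{"dx":-2.89,"dy":3.44,"dz":1.1,"wx":0,"wy":0,"wz":-19.56,"hand":45},{"dx":-2.89,"dy":3.44,"dz":1.1,"wx":0,"wy":0,"wz":-19.56,"hand":45},{"dx":-2.89,"dy":3.44,"dz":1.1,"wx":0,"wy":0,"wz":-19.56,"hand":45},{"dx":-2.89,"dy":3.44,"dz":1.1,"wx":0,"wy":0,"wz":-19.56,"hand":45},{"dx":-2.89,"dy":3.44,"dz":1.1,"wx":0,"wy":0,"wz":-19.56,"hand":45},{"dx":-2.89,"dy":3.44,"dz":1.1,"wx":0,"wy":0,"wz":-19.56,"hand":45},{"dx":-2.89,"dy":3.44,"dz":1.1,"wx":0,"wy":0,"wz":-19.56,"hand":45},{"dx":-2.89,"dy":3.44,"dz":1.1,"wx":0,"wy":0,"wz":-19.56,"hand":45},{"dx":-2.89,"dy":3.44,"dz":1.1,"wx":0,"wy":0,"wz":-19.56,"hand":45}]'

```text
clock: 11.85
eef_pos: [0.5964, 0.3789, 0.1286]
tool_rot: [0.802, -0.598, -0.0, 0.001]
ft_force: [-0.5, 1.1, 0.7]
grip_width: 0.0448
grasp_force: 0.0
```

```bash
python3 - <<'E'
from mv import *
from fit import *
o=obs();im=bot.camera("wrist");c=cam(bot,"wrist",o)
cv2.imwrite("pics/w8raw.png",im[:,:,::-1])
d=bot.outline_of("wrist","cover");p=np.array([.5929,.3784,1.8613])
print([(x['extent'],x['score']) for x in d][:2])
if d:
    p,e=fitmask(c,d[0]['region'],p,PR["cover"]);print(p.round(4),np.degrees(p[2]).round(2),e)
    g=p[:2]-.005*np.array([-np.sin(p[2]),np.cos(p[2])]);print("grip",g)
    rel(o['eef_pos'],rot(286.6),[*g,.027],rot(180+np.degrees(p[2])))
big=cv2.resize(im[:,:,::-1][60:360,120:520],(800,600),interpolation=cv2.INTER_CUBIC)
for P,z0,z1 in PR["cover"]:
    for z,col in((z0,(0,0,255)),(z1,(0,255,0))):
        cv2.polylines(big,[((w2pix(c,tw(p,P,z))-[120,60]+.5)*2-.5).round().astype(int)],True,col,1)
cv2.imwrite("pics/w8.png",big);obs()
E
```

```text
t 11.85 p [0.5964 0.3789 0.1286] yaw -73.43 z [-0.0018 -0.0011 -1.    ] q [ 0.57  0.72  0.47  1.32  0.   -1.29] F [-0.5  1.1  0.7] w 0.0448
[([316.7, 184.4, 89.6, 202.9], 0.94)]
[0.5938 0.3781 1.8603] 106.59 0.01527453709194168
grip [0.59854573 0.37951281]
d [ 1.000e-03 -4.500e-02  2.031e+00] w [0.    0.    0.002]
t 11.95 p [0.5966 0.3791 0.1293] yaw -73.41 z [-7.e-04 -4.e-04 -1.e+00] q [ 0.57  0.72  0.47  1.32  0.   -1.29] F [ 0.4 -0.7 -0.3] w 0.045
```

View pics/w8.png

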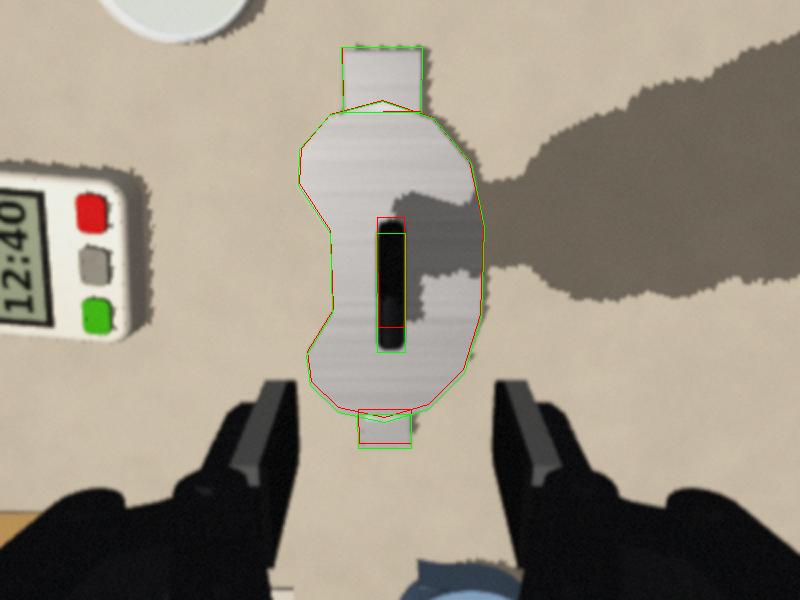

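The close picture confirms the steel cover: wide toe at the top (382,75), narrow tab at the bottom (385,430), rib at (391,285) between the open fingers. Descending and gripping.

drive_tool --rows '[{"dx":0,"dy":-0.04,"dz":0.7,"wx":0,"wy":0,"wz":0,"hand":45},{"dx":0,"dy":-0.04,"dz":1.4,"wx":0,"wy":0,"wz":0,"hand":45},{"dx":0,"dy":-0.04,"dz":1.9,"wx":0,"wy":0,"wz":0,"hand":45},{"dx":0,"dy":-0.04,"dz":2.04,"wx":0,"wy":0,"wz":0,"hand":45},{"dx":0,"dy":-0.04,"dz":2.04,"wx":0,"wy":0,"wz":0,"hand":30},{"dx":0,"dy":-0.04,"dz":2.04,"wx":0,"wy":0,"wz":0,"hand":5},{"dx":0,"dy":-0.04,"dz":2.04,"wx":0,"wy":0,"wz":0,"hand":5},{"dx":0,"dy":-0.04,"dz":2.04,"wx":0,"wy":0,"wz":0,"hand":5},{"dx":0,"dy":-0.04,"dz":2.04,"wx":0,"wy":0,"wz":0,"hand":5},{"dx":0,"dy":-0.04,"dz":2.04,"wx":0,"wy":0,"wz":0,"hand":5},{"dx":0,"dy":-0.04,"dz":2.04,"wx":0,"wy":0,"wz":0,"hand":5}]'

```text
clock: 13.05
eef_pos: [0.6001, 0.3807, 0.0302]
tool_rot: [0.802, -0.597, 0.001, -0.002]
ft_force: [-0.2, 0.3, 6.1]
grip_width: 0.0088
grasp_force: 61.5
```

```bash
python3 - <<'E'
from mv import *
obs()
E
```

```text
t 13.05 p [0.6001 0.3807 0.0302] yaw -73.38 z [ 0.0036  0.0024 -1.    ] q [ 0.57  0.8   0.35  1.12  0.   -1.3 ] F [-0.2  0.3  6.1] w 0.0088
```

```bash
cat >> mv.py <<'E'
def avg(n=6):
    P=[];Z=[]
    for i in range(n):
        bot.camera("wrist");o=bot.get_obs();P.append(o['eef_pos']);Rm=R.from_quat(o['tool_rot']).as_matrix();Z.append([np.degrees(np.arctan2(Rm[1,0],Rm[0,0])),np.degrees(np.arctan2(Rm[2,0],-Rm[2,2])),*o['ft_force']])
    P=np.array(P);print("t",round(o['clock'],2),"p",P.mean(0).round(4),"sd",P.std(0).round(4),"yaw/pitch/F",np.mean(Z,0).round(2));return P.mean(0)
E
python3 - <<'E'
from mv import *
p=avg()
E
```

```text
t 13.35 p [0.6001 0.3806 0.0302] sd [0. 0. 0.] yaw/pitch/F [-7.338e+01 -7.000e-02  2.600e-01 -7.000e-02  6.100e+00]
```

drive_tool --rows '[{"dx":0,"dy":0,"dz":-0.5,"wx":0,"wy":0,"wz":0,"hand":5},{"dx":0,"dy":0,"dz":-1.3,"wx":0,"wy":0,"wz":0,"hand":5},{"dx":0,"dy":0,"dz":-2.2,"wx":0,"wy":0,"wz":0,"hand":5},{"dx":0,"dy":0,"dz":-2.8,"wx":0,"wy":0,"wz":0,"hand":5},{"dx":0,"dy":0,"dz":-2.8,"wx":0,"wy":0,"wz":0,"hand":5},{"dx":0,"dy":0,"dz":-2.8,"wx":0,"wy":0,"wz":0,"hand":5}]'

```text
clock: 13.95
eef_pos: [0.5989, 0.3799, 0.1683]
tool_rot: [0.802, -0.597, 0.0, -0.001]
ft_force: [-0.1, -0.5, -1.9]
grip_width: 0.0085
grasp_force: 60.5
```

```bash
python3 - <<'E'
from mv import *
from fit import *
p=avg(4)
o=obs();im=bot.camera("wrist");o['eef_pos']=p;c=cam(bot,"wrist",o)
cv2.imwrite("pics/w9raw.png",im[:,:,::-1])
d=bot.outline_of("wrist","cover");print([(x['extent'],x['score']) for x in d][:2])
if d:
    for k in(-.036,-.032,-.028,-.024):   # height of skirt bottom relative to TCP
        P=[(a,z0+p[2]+k,z1+p[2]+k) for a,z0,z1 in PR["cover"]]
        q,e=fitmask(c,d[0]['region'],(.5938,.3781,1.8603),P);g=q[:2]-.005*np.array([-np.sin(q[2]),np.cos(q[2])]);print(k,q.round(4),"grip-tcp",(g-p[:2]).round(4),round(e,4))
# target: tilted pre-entry pose. toe tip (outer frame x,z)
a=np.radians(8.8);O=np.array([.4812,.1864,0])
def target(tx,tz,th,h=.0055,yo=-.005):
    t=np.radians(th);cx=np.array([np.cos(t),0,np.sin(t)]);cz=np.array([-np.sin(t),0,np.cos(t)])
    G=np.array([tx,yo,tz])+.082*cx+.012*cz; T=G+h*cz
    return O+R.from_euler('z',a).apply(T)
T=target(-.062,.0568,20);print(T)
rel(p,rot(286.6),T+[0,0,.05],rot(188.8,-20))
E
```

```text
t 14.15 p [0.5977 0.3791 0.1654] sd [0.0002 0.0001 0.0006] yaw/pitch/F [-7.338e+01  6.000e-02 -3.200e-01 -1.900e-01 -1.420e+00]
t 14.15 p [0.5976 0.379  0.165 ] yaw -73.38 z [-0.0041 -0.0026 -1.    ] q [ 0.57  0.71  0.55  1.41 -0.   -1.3 ] F [-0.1  0.3 -0.4] w 0.0083
[([319.1, 227.8, 148.9, 299.8], 0.93)]
-0.036 [0.5928 0.3773 1.88  ] grip-tcp [-0.0002 -0.0003] 0.3549
-0.032 [0.5933 0.3777 1.8638] grip-tcp [0.0004 0.    ] 0.3723
-0.028 [0.5936 0.3779 1.8555] grip-tcp [0.0007 0.0002] 0.4274
-0.024 [0.5934 0.3779 1.865 ] grip-tcp [0.0005 0.0002] 0.4951
[0.49092761 0.18284635 0.10129027]
d [3.152 3.168 0.283] w [ 3.41  -2.975 19.34 ]
```

```bash
python3 - <<'E'
from mv import *
from fit import *
p=np.array([.5977,.3791,.1652]);c=cam(bot,"wrist",dict(eef_pos=p,tool_rot=bot.get_obs()['tool_rot']))
m=bot.outline_of("wrist","cover")[0]['region'];rows=np.where(m.any(1))[0];print(rows[0],[(r,int(m[r].sum())) for r in range(rows[0],260,15)])
w=np.zeros((400,640));w[:215]=1
M=cv2.GaussianBlur(m.astype(float),(0,0),1)
def f(v):
    q=[v[0]/1e3,v[1]/1e3,v[2]/100];k=v[3]/1e3
    return (np.abs(cv2.GaussianBlur(render(c,q,[(a,z0+p[2]+k,z1+p[2]+k) for a,z0,z1 in PR["cover"]]),(0,0),1)-M)*w).sum()/M.sum()
x=np.array([593.,377.6,186.,-30])
for st in(3,2):
    r=minimize(f,x,method='Nelder-Mead',options=dict(initial_simplex=np.vstack([x,x+np.diag([st]*4)]),maxiter=150));x=r.x
q=[x[0]/1e3,x[1]/1e3,x[2]/100];g=np.array(q[:2])-.005*np.array([-np.sin(q[2]),np.cos(q[2])])
print(x.round(2),r.fun,"grip-tcp mm",(1e3*(g-p[:2])).round(2))
E
```

```text
78 [(78, 4), (93, 66), (108, 66), (123, 64), (138, 89), (153, 114), (168, 134), (183, 139), (198, 136), (213, 129), (228, 121), (243, 119), (258, 66)]
[593.42 377.88 186.27 -32.34] 0.005329218014240704 grip-tcp mm [0.5  0.22]
```

```bash
cat >> mv.py <<'E'
a_=np.radians(8.8);O_=np.array([.4812,.1864,0])
def target(tx,tz,th,h=.0065,yo=-.005):
    t=np.radians(th);cx=np.array([np.cos(t),0,np.sin(t)]);cz=np.array([-np.sin(t),0,np.cos(t)])
    T=np.array([tx,yo,tz])+.082*cx+(.012+h)*cz
    return O_+R.from_euler('z',a_).apply(T)
def state(h=.0065,n=4):
    """toe tip and tilt in the outer tray's frame, from the measured tool pose"""
    P=[];
    for i in range(n):
        bot.camera("wrist");o=bot.get_obs();P.append(o['eef_pos'])
    p=np.mean(P,0);Rm=R.from_quat(o['tool_rot']).as_matrix();Ro=R.from_euler('z',-a_).as_matrix()
    toe=Ro@(p+Rm@[.082,0,.012+h]-O_);X=Ro@Rm
    print("t",round(o['clock'],2),"p",p.round(4),"sd",np.std(P,0).round(4),"toe mm",(toe*1e3).round(1),"tilt",np.degrees(np.arctan2(-X[2,0],-X[2,2]*1)).round(2),"yaw err",np.degrees(np.arctan2(-X[1,0],-X[0,0])).round(2),"roll",np.degrees(X[2,1]).round(2),"F",np.round(o['ft_force'],1),"M",np.round(o['ft_torque'],2),"w",round(o['grip_width'],4))
    return p,Rm
E
python3 - <<'E'
from mv import *
p,Rm=state()
rel(p,Rm,target(-.062,.0568,20)+[0,0,.05],rot(188.8,-20))
E
```

```text
t 14.5 p [0.5985 0.3797 0.167 ] sd [0.0001 0.0001 0.0003] toe mm [156.7  91.8 148.5] tilt -0.01 yaw err 97.83 roll 0.03 F [ 0.6  0.2 -1.8] M [ 0.02 -0.01  0.03] w 0.0084
d [3.155 3.195 0.298] w [ 3.414 -2.98  19.344]
```

drive_tool --rows '[{"dx":3.15,"dy":3.19,"dz":0.3,"wx":3.41,"wy":-2.98,"wz":19.34,"hand":5},{"dx":3.15,"dy":3.19,"dz":0.3,"wx":3.41,"wy":-2.98,"wz":19.34,"hand":5},{"dx":3.15,"dy":3.19,"dz":0.3,"wx":3.41,"wy":-2.98,"wz":19.34,"hand":5},{"dx":3.15,"dy":3.19,"dz":0.3,"wx":3.41,"wy":-2.98,"wz":19.34,"hand":5},{"dx":3.15,"dy":3.19,"dz":0.3,"wx":3.41,"wy":-2.98,"wz":19.34,"hand":5},{"dx":3.15,"dy":3.19,"dz":0.3,"wx":3.41,"wy":-2.98,"wz":19.34,"hand":5},{"dx":3.15,"dy":3.19,"dz":0.3,"wx":3.41,"wy":-2.98,"wz":19.34,"hand":5},{"dx":3.15,"dy":3.19,"dz":0.3,"wx":3.41,"wy":-2.98,"wz":19.34,"hand":5},{"dx":3.15,"dy":3.19,"dz":0.3,"wx":3.41,"wy":-2.98,"wz":19.34,"hand":5},{"dx":3.15,"dy":3.19,"dz":0.3,"wx":3.41,"wy":-2.98,"wz":19.34,"hand":5},{"dx":3.15,"dy":3.19,"dz":0.3,"wx":3.41,"wy":-2.98,"wz":19.34,"hand":5},{"dx":3.15,"dy":3.19,"dz":0.3,"wx":3.41,"wy":-2.98,"wz":19.34,"hand":5},{"dx":3.15,"dy":3.19,"dz":0.3,"wx":3.41,"wy":-2.98,"wz":19.34,"hand":5},{"dx":3.15,"dy":3.19,"dz":0.3,"wx":3.41,"wy":-2.98,"wz":19.34,"hand":5},{"dx":3.15,"dy":3.19,"dz":0.3,"wx":3.41,"wy":-2.98,"wz":19.34,"hand":5},{"dx":3.15,"dy":3.19,"dz":0.3,"wx":3.41,"wy":-2.98,"wz":19.34,"hand":5}]'

```text
clock: 16.1
eef_pos: [0.4913, 0.1832, 0.153]
tool_rot: [-0.076, 0.982, 0.014, 0.173]
ft_force: [0.5, -0.6, -1.0]
grip_width: 0.0083
grasp_force: 60.4
```

```bash
python3 - <<'E'
from mv import *
from fit import *
p,Rm=state(n=8)
rel(p,Rm,target(-.062,.0568,20),rot(188.8,-20))
# check the keeper lip's and toe's places in the picture, relative to each other
im=bot.camera("wrist");cv2.imwrite("pics/w10raw.png",im[:,:,::-1])
o=bot.get_obs();c=cam(bot,"wrist",o)
d=bot.outline_of("wrist","cover");m=d[0]['region'];r0=np.where(m.any(1))[0][0]
for r in range(r0,r0+40,6):
    k=np.where(m[r])[0];print(r,k.min(),k.max())
toe=np.array([[-.082,-.022,0],[-.082,.006,0]])
Ro=R.from_euler('z',a_).as_matrix()
T=o['eef_pos'];RmN=R.from_quat(o['tool_rot']).as_matrix()
tc=T+np.array([[.082,.017,.0185],[.082,-.011,.0185],[.082,.003,.0185]])@RmN.T
print("predicted toe corners px",w2pix(c,tc).round(1).tolist())
lip=O_+np.array([[-.072,-.028,.062],[-.072,.012,.062],[-.072,-.028,.0555],[-.072,.012,.0555]])@Ro.T
print("predicted lip edge px",w2pix(c,lip).round(1).tolist())
d=bot.outline_of("wrist","outer_tray");print([(x['extent'],round(x['score'],2)) for x in d][:2])
E
```

```text
t 16.5 p [0.4911 0.1832 0.1528] sd [0.0001 0.     0.0001] toe mm [-61.4  -4.7 107.4] tilt 20.01 yaw err 0.02 roll 0.02 F [ 0.3 -0.  -1.4] M [-0.05  0.39 -0.02] w 0.0083
d [ 0.356 -0.006  0.947] w [0.005 0.002 0.003]
79 279 341
85 278 343
91 278 343
97 278 343
103 278 343
109 278 343
115 279 342
predicted toe corners px [[356.1, 80.3], [288.6, 80.4], [322.3, 80.3]]
predicted lip edge px [[268.9, 28.9], [348.7, 28.8], [270.3, 26.1], [347.8, 26.1]]
[([313.0, 65.3, 124.6, 130.7], 0.58)]
```

```bash
python3 - <<'E'
import cv2
g=cv2.imread("pics/w10raw.png",0)
for c in(285,300,320,335):print(c,g[0:84:2,c].tolist())
for r in(8,16,24):print(r,[(x,int(g[r,x])) for x in range(250,372,4)])
E
```

```text
285 [97, 99, 98, 99, 96, 102, 99, 99, 97, 95, 99, 101, 100, 95, 81, 98, 104, 88, 79, 86, 89, 89, 89, 85, 80, 74, 90, 97, 97, 97, 98, 97, 99, 98, 95, 93, 97, 100, 102, 97, 103, 114]
300 [99, 99, 98, 97, 100, 100, 99, 98, 96, 92, 99, 98, 99, 98, 80, 81, 81, 89, 88, 88, 89, 84, 74, 70, 91, 98, 101, 100, 97, 98, 94, 95, 98, 99, 97, 95, 99, 101, 100, 99, 103, 113]
320 [95, 99, 99, 98, 97, 99, 96, 97, 96, 96, 99, 98, 98, 99, 86, 92, 77, 87, 92, 92, 89, 88, 78, 72, 84, 97, 99, 99, 99, 97, 97, 96, 101, 100, 97, 92, 95, 99, 99, 98, 103, 112]
335 [99, 99, 97, 97, 101, 99, 99, 98, 97, 97, 99, 100, 98, 99, 86, 89, 98, 108, 91, 76, 85, 87, 88, 85, 81, 76, 74, 92, 98, 96, 99, 96, 99, 96, 97, 94, 97, 99, 98, 99, 104, 113]
8 [(250, 110), (254, 110), (258, 111), (262, 110), (266, 107), (270, 96), (274, 99), (278, 99), (282, 102), (286, 99), (290, 101), (294, 99), (298, 98), (302, 98), (306, 98), (310, 98), (314, 98), (318, 99), (322, 100), (326, 98), (330, 96), (334, 99), (338, 98), (342, 99), (346, 99), (350, 109), (354, 119), (358, 162), (362, 207), (366, 206), (370, 208)]
16 [(250, 112), (254, 112), (258, 112), (262, 108), (266, 111), (270, 93), (274, 95), (278, 96), (282, 97), (286, 97), (290, 98), (294, 97), (298, 97), (302, 97), (306, 96), (310, 95), (314, 96), (318, 97), (322, 97), (326, 96), (330, 98), (334, 95), (338, 95), (342, 97), (346, 93), (350, 150), (354, 207), (358, 208), (362, 207), (366, 207), (370, 208)]
24 [(250, 115), (254, 113), (258, 114), (262, 112), (266, 114), (270, 91), (274, 98), (278, 96), (282, 99), (286, 97), (290, 98), (294, 100), (298, 98), (302, 98), (306, 99), (310, 97), (314, 97), (318, 96), (322, 98), (326, 101), (330, 96), (334, 97), (338, 98), (342, 98), (346, 96), (350, 210), (354, 212), (358, 210), (362, 209), (366, 209), (370, 207)]
```

drive_tool --rows '[{"dx":0.18,"dy":0,"dz":0.47,"wx":0,"wy":0,"wz":0,"hand":5},{"dx":0.27,"dy":0,"dz":0.7,"wx":0,"wy":0,"wz":0,"hand":5},{"dx":0.32,"dy":0,"dz":0.85,"wx":0,"wy":0,"wz":0,"hand":5},{"dx":0.35,"dy":0,"dz":0.95,"wx":0,"wy":0,"wz":0,"hand":5},{"dx":0.35,"dy":0,"dz":0.95,"wx":0,"wy":0,"wz":0,"hand":5},{"dx":0.35,"dy":0,"dz":0.95,"wx":0,"wy":0,"wz":0,"hand":5}]'

```text
clock: 17.25
eef_pos: [0.4913, 0.1834, 0.1027]
tool_rot: [-0.076, 0.982, 0.014, 0.174]
ft_force: [-0.7, 1.5, -1.7]
grip_width: 0.0083
grasp_force: 60.5
```

```bash
python3 - <<'E'
from mv import *
p,Rm=state(n=6)
rel(p,Rm,target(-.081,.0499,20),rot(188.8,-20))
E
```

```text
t 17.55 p [0.4913 0.1834 0.1029] sd [0.0002 0.0001 0.0001] toe mm [-61.1  -4.5  57.4] tilt 20.06 yaw err 0.01 roll 0.03 F [ 0.1  0.3 -0.8] M [-0.04  0.41 -0.01] w 0.0084
d [ 0.424 -0.011  0.006] w [0.007 0.013 0.002]
```

The lip edge (row 28, columns 268–349) matches the prediction to within a pixel. Sliding the toe in along its own axis.

drive_tool --rows '[{"dx":0.08,"dy":0,"dz":0,"wx":0,"wy":0,"wz":0,"hand":5},{"dx":0.16,"dy":0,"dz":0,"wx":0,"wy":0,"wz":0,"hand":5},{"dx":0.24,"dy":0,"dz":0,"wx":0,"wy":0,"wz":0,"hand":5},{"dx":0.3,"dy":0,"dz":0,"wx":0,"wy":0,"wz":0,"hand":5},{"dx":0.36,"dy":0,"dz":0,"wx":0,"wy":0,"wz":0,"hand":5},{"dx":0.42,"dy":0,"dz":0,"wx":0,"wy":0,"wz":0,"hand":5},{"dx":0.42,"dy":0,"dz":0,"wx":0,"wy":0,"wz":0,"hand":5}]'

```text
clock: 18.25
eef_pos: [0.4707, 0.1801, 0.0947]
tool_rot: [-0.076, 0.982, 0.013, 0.173]
ft_force: [0.4, 0.2, -1.3]
grip_width: 0.0084
grasp_force: 60.5
```

```bash
python3 - <<'E'
from mv import *
p,Rm=state(n=4)
for th,tz,tx in((14,.0510,-.0815),(8,.0525,-.082),(4,.0534,-.082),(2,.0535,-.082),(0,.053,-.082)):
    print(th);rel(p,Rm,target(tx,tz,th),rot(188.8,-th))
E
```

```text
t 18.45 p [0.4714 0.1803 0.0951] sd [0.0002 0.0001 0.0001] toe mm [-81.4  -4.6  49.6] tilt 20.04 yaw err 0.01 roll 0.02 F [ 0.6 -0.6 -0.7] M [-0.12  0.45 -0.  ] w 0.0087
14
d [-0.037 -0.009  0.147] w [0.006 1.208 0.003]
8
d [-0.049 -0.009  0.291] w [0.006 2.408 0.003]
4
d [-0.053 -0.009  0.392] w [6.000e-03 3.208e+00 3.000e-03]
2
d [-0.049 -0.009  0.448] w [6.000e-03 3.608e+00 3.000e-03]
0
d [-0.039 -0.009  0.516] w [6.000e-03 4.008e+00 3.000e-03]
```

Toe is in with no contact force (x = -81.4). Swinging down to 8°.

drive_tool --rows '[{"dx":-0.02,"dy":0,"dz":0.07,"wx":0,"wy":0.6,"wz":0,"hand":5},{"dx":-0.04,"dy":0,"dz":0.147,"wx":0,"wy":1.2,"wz":0,"hand":5},{"dx":-0.045,"dy":0,"dz":0.22,"wx":0,"wy":1.8,"wz":0,"hand":5},{"dx":-0.05,"dy":0,"dz":0.29,"wx":0,"wy":2.4,"wz":0,"hand":5},{"dx":-0.05,"dy":0,"dz":0.29,"wx":0,"wy":2.4,"wz":0,"hand":5}]'

```text
clock: 18.95
eef_pos: [0.4806, 0.1818, 0.0823]
tool_rot: [-0.076, 0.995, 0.006, 0.07]
ft_force: [1.0, 0.3, -1.4]
grip_width: 0.0086
grasp_force: 60.4
```

```bash
python3 - <<'E'
from mv import *
p,Rm=state(n=4)
for th,tz,tx in((5,.0530,-.082),(3,.0534,-.082),(1.5,.0533,-.082),(0,.053,-.082)):
    print(th);rel(p,Rm,target(tx,tz,th),rot(188.8,-th))
E
```

```text
t 19.15 p [0.4786 0.1813 0.082 ] sd [0.0007 0.0001 0.0001] toe mm [-82.   -4.7  52.3] tilt 8.01 yaw err 0.03 roll 0.01 F [-0.5 -0.6 -1.6] M [-0.05  0.14 -0.  ] w 0.0078
5
d [-0.019 -0.007  0.072] w [0.002 0.603 0.005]
3
d [-0.029 -0.007  0.122] w [0.002 1.003 0.005]
1.5
d [-0.034 -0.007  0.168] w [0.002 1.303 0.005]
0
d [-0.037 -0.007  0.218] w [0.002 1.603 0.005]
```

drive_tool --rows '[{"dx":-0.01,"dy":0,"dz":0.036,"wx":0,"wy":0.3,"wz":0,"hand":5},{"dx":-0.02,"dy":0,"dz":0.072,"wx":0,"wy":0.6,"wz":0,"hand":5},{"dx":-0.025,"dy":0,"dz":0.1,"wx":0,"wy":0.8,"wz":0,"hand":5},{"dx":-0.03,"dy":0,"dz":0.122,"wx":0,"wy":1.0,"wz":0,"hand":5},{"dx":-0.03,"dy":0,"dz":0.122,"wx":0,"wy":1.0,"wz":0,"hand":5}]'

```text
clock: 19.65
eef_pos: [0.4808, 0.1817, 0.0764]
tool_rot: [-0.077, 0.997, 0.002, 0.026]
ft_force: [-1.9, 0.1, -0.8]
grip_width: 0.0085
grasp_force: 60.6
```

```bash
python3 - <<'E'
from mv import *
p,Rm=state(n=4)
for th,tz,tx in((1.5,.0533,-.082),(0,.053,-.082),(-1,.052,-.082)):
    print(th);rel(p,Rm,target(tx,tz,th),rot(188.8,-th))
E
```

```text
t 19.85 p [0.4805 0.1816 0.0763] sd [0.0001 0.     0.    ] toe mm [-82.4  -4.6  53.5] tilt 3.0 yaw err 0.03 roll 0.01 F [-0.9  0.2 -0.6] M [-0.01  0.19  0.03] w 0.0086
1.5
d [-0.016 -0.008  0.048] w [0.003 0.3   0.006]
0
d [-0.024 -0.008  0.098] w [0.003 0.6   0.006]
-1
d [-0.028 -0.008  0.147] w [0.003 0.8   0.006]
```

drive_tool --rows '[{"dx":-0.008,"dy":0,"dz":0.024,"wx":0,"wy":0.15,"wz":0,"hand":5},{"dx":-0.016,"dy":0,"dz":0.048,"wx":0,"wy":0.3,"wz":0,"hand":5},{"dx":-0.02,"dy":0,"dz":0.075,"wx":0,"wy":0.45,"wz":0,"hand":5},{"dx":-0.024,"dy":0,"dz":0.1,"wx":0,"wy":0.6,"wz":0,"hand":5},{"dx":-0.024,"dy":0,"dz":0.1,"wx":0,"wy":0.6,"wz":0,"hand":5}]'

```text
clock: 20.35
eef_pos: [0.4828, 0.182, 0.0713]
tool_rot: [-0.077, 0.997, 0.0, -0.0]
ft_force: [0.5, 0.2, -0.8]
grip_width: 0.0085
grasp_force: 60.5
```

```bash
python3 - <<'E'
from mv import *
p,Rm=state(n=4)
E
```

```text
t 20.55 p [0.4826 0.1819 0.0713] sd [0.0001 0.     0.    ] toe mm [-81.3  -4.6  52.8] tilt 0.04 yaw err 0.02 roll 0.02 F [-0.1 -0.5 -1.2] M [-0.01 -0.01 -0.04] w 0.0084
```

No residual force at tilt 0, so it may have snapped already. I'll let go and press near the tab, which also checks the height.

drive_tool --rows '[{"dx":0,"dy":0,"dz":0,"wx":0,"wy":0,"wz":0,"hand":30},{"dx":0,"dy":0,"dz":0,"wx":0,"wy":0,"wz":0,"hand":30},{"dx":0,"dy":0,"dz":0,"wx":0,"wy":0,"wz":0,"hand":30},{"dx":0,"dy":0,"dz":0,"wx":0,"wy":0,"wz":0,"hand":30},{"dx":0,"dy":0,"dz":-0.4,"wx":0,"wy":0,"wz":0,"hand":30},{"dx":0,"dy":0,"dz":-1.0,"wx":0,"wy":0,"wz":0,"hand":30},{"dx":0,"dy":0,"dz":-1.4,"wx":0,"wy":0,"wz":0,"hand":30},{"dx":-1.0,"dy":-0.06,"dz":-1.4,"wx":0,"wy":0,"wz":0,"hand":0},{"dx":-1.0,"dy":-0.06,"dz":-1.4,"wx":0,"wy":0,"wz":0,"hand":0},{"dx":-1.0,"dy":-0.06,"dz":-1.4,"wx":0,"wy":0,"wz":0,"hand":0},{"dx":-1.0,"dy":-0.06,"dz":-1.4,"wx":0,"wy":0,"wz":0,"hand":0}]'

```text
clock: 21.65
eef_pos: [0.5313, 0.1864, 0.141]
tool_rot: [-0.077, 0.997, -0.0, -0.001]
ft_force: [-0.2, -0.1, -0.2]
grip_width: -0.0001
grasp_force: 0.0
```

```bash
python3 - <<'E'
from mv import *
p,Rm=state(n=3)
print("outer-frame TCP mm",(1e3*R.from_euler('z',-a_).apply(p-O_)).round(1))
E
```

```text
t 21.8 p [0.5312 0.1864 0.1414] sd [0.0001 0.     0.0002] toe mm [-32.6  -7.7 123. ] tilt -0.01 yaw err 0.04 roll 0.01 F [-0.6 -0.5 -0.5] M [0.05 0.02 0.01] w -0.0003
outer-frame TCP mm [ 49.4  -7.6 141.4]
```

drive_tool --rows '[{"dx":0,"dy":0,"dz":0.6,"wx":0,"wy":0,"wz":0,"hand":0},{"dx":0,"dy":0,"dz":1.0,"wx":0,"wy":0,"wz":0,"hand":0},{"dx":0,"dy":0,"dz":1.2,"wx":0,"wy":0,"wz":0,"hand":0},{"dx":0,"dy":0,"dz":1.28,"wx":0,"wy":0,"wz":0,"hand":0},{"dx":0,"dy":0,"dz":1.36,"wx":0,"wy":0,"wz":0,"hand":0},{"dx":0,"dy":0,"dz":1.42,"wx":0,"wy":0,"wz":0,"hand":0},{"dx":0,"dy":0,"dz":1.42,"wx":0,"wy":0,"wz":0,"hand":0}]'

```text
clock: 22.5
eef_pos: [0.5324, 0.1867, 0.0709]
tool_rot: [-0.077, 0.997, 0.0, 0.001]
ft_force: [0.1, -0.3, 0.4]
grip_width: 0.0001
grasp_force: 0.0
```

No contact at TCP 71 mm, so the plate is lower than an unlatched cover would be with the longer fingertips. Going on in small steps.

drive_tool --rows '[{"dx":0,"dy":0,"dz":0.06,"wx":0,"wy":0,"wz":0,"hand":0},{"dx":0,"dy":0,"dz":0.12,"wx":0,"wy":0,"wz":0,"hand":0},{"dx":0,"dy":0,"dz":0.16,"wx":0,"wy":0,"wz":0,"hand":0},{"dx":0,"dy":0,"dz":0.16,"wx":0,"wy":0,"wz":0,"hand":0}]'

```text
clock: 22.9
eef_pos: [0.5325, 0.1867, 0.0641]
tool_rot: [-0.077, 0.997, 0.0, 0.001]
ft_force: [-2.6, -1.5, 9.1]
grip_width: 0.0002
grasp_force: 4.4
```

```bash
python3 - <<'E'
from mv import *
p,Rm=state(n=3)
E
```

```text
t 23.05 p [0.5325 0.1867 0.064 ] sd [0. 0. 0.] toe mm [-31.3  -7.5  45.4] tilt 0.1 yaw err 0.02 roll 0.03 F [-3.1 -1.5  8.5] M [-0.22  0.63  0.04] w -0.0001
```

Contact at TCP 64 mm less the 11 mm tips gives a plate top at 53 mm, which is the shut height. One firmer press to be sure, then retreat.

drive_tool --rows '[{"dx":0,"dy":0,"dz":0.06,"wx":0,"wy":0,"wz":0,"hand":0},{"dx":0,"dy":0,"dz":0.12,"wx":0,"wy":0,"wz":0,"hand":0},{"dx":0,"dy":0,"dz":0.16,"wx":0,"wy":0,"wz":0,"hand":0},{"dx":0,"dy":0,"dz":0.16,"wx":0,"wy":0,"wz":0,"hand":0}]'

```text
clock: 23.45
eef_pos: [0.5334, 0.1871, 0.0637]
tool_rot: [-0.077, 0.997, 0.001, 0.004]
ft_force: [-16.8, -5.5, 50.8]
grip_width: 0.0002
grasp_force: 25.4
```

drive_tool --rows '[{"dx":0,"dy":0,"dz":-0.3,"wx":0,"wy":0,"wz":0,"hand":0},{"dx":0,"dy":0,"dz":-1.2,"wx":0,"wy":0,"wz":0,"hand":0},{"dx":0,"dy":0,"dz":-2.2,"wx":0,"wy":0,"wz":0,"hand":0},{"dx":-1.0,"dy":0,"dz":-2.8,"wx":0,"wy":0,"wz":0,"hand":0},{"dx":-1.6,"dy":0,"dz":-2.8,"wx":0,"wy":0,"wz":0,"hand":0},{"dx":-1.6,"dy":0,"dz":-2.8,"wx":0,"wy":0,"wz":0,"hand":0},{"dx":-1.6,"dy":0,"dz":-2.8,"wx":0,"wy":0,"wz":0,"hand":0}]'

```text
clock: 24.15
eef_pos: [0.611, 0.1987, 0.1932]
tool_rot: [-0.077, 0.997, -0.0, -0.001]
ft_force: [-0.2, -0.3, -0.1]
grip_width: -0.0001
grasp_force: 0.0
```

```bash
python3 - <<'E'
from mv import *
from fit import *
o=obs();im=bot.camera("wrist");c=cam(bot,"wrist",o);cv2.imwrite("pics/wEnd.png",im[:,:,::-1])
d=bot.outline_of("wrist","cover");print([(x['extent'],round(x['score'],2)) for x in d][:2])
d2=bot.outline_of("wrist","catch");print([(x['extent'],round(x['score'],2)) for x in d2][:2])
p0=np.array([.4812,.1864,a_]);Ro=R.from_euler('z',a_).as_matrix()
print("nose px at rest (x=72.5,top/under)",w2pix(c,O_+np.array([[.0725,-.020,.066],[.0725,.004,.066],[.0725,-.02,.0545]])@Ro.T).round(1).tolist())
if d:
    m=d[0]['region'];KP=PR["cover"];w=np.ones((400,640))
    # ignore what lip and catch hide: only |x|<60 mm
    vv,uu=np.mgrid[0:400,0:640];X=(pix2w(c,np.c_[uu.ravel(),vv.ravel()],.053)-O_)@Ro
    w=(np.abs(X[:,0])<.072).reshape(400,640)
    M=cv2.GaussianBlur(m.astype(float),(0,0),1)
    for dz in(.041,.044,.047):
        P=[(a,z0+dz,z1+dz) for a,z0,z1 in KP]
        f=lambda v:(np.abs(cv2.GaussianBlur(render(c,[v[0]/1e3,v[1]/1e3,v[2]/100],P),(0,0),1)-M)*w).sum()/M.sum()
        x=np.array([p0[0]*1e3,p0[1]*1e3,p0[2]*100]);r=minimize(f,x,method='Nelder-Mead',options=dict(initial_simplex=np.vstack([x,x+3*np.eye(3)]),maxiter=90))
        q=np.array([r.x[0]/1e3,r.x[1]/1e3,0]);print(dz,"cover origin local mm",(1e3*(q-O_)@Ro)[:2].round(1),"dyaw",round(r.x[2]/100-a_,3),"err",round(r.fun,4))
E
```

```text
t 24.15 p [0.611  0.1987 0.1932] yaw -171.2 z [-1.9e-03 -2.0e-04 -1.0e+00] q [0.31 0.55 0.34 1.36 0.   0.16] F [-0.2 -0.3 -0.1] w -0.0001
[([325.3, 60.9, 96.6, 121.7], 0.9)]
[([316.2, 130.4, 29.0, 21.9], 0.66)]
nose px at rest (x=72.5,top/under) [[299.6, 118.7], [331.9, 118.7], [300.3, 117.5]]
0.041 cover origin local mm [-0.   1.2] dyaw 0.006 err 0.0117
0.044 cover origin local mm [-0.2  1.1] dyaw 0.009 err 0.0184
0.047 cover origin local mm [-0.4  0.9] dyaw 0.016 err 0.027
```

The plate stayed at shut height under 50 N. The cover sits within 1.2 mm of nominal, and the nose edge (row 119.4 against 118.7 predicted) is at rest over the tab. Handing in.

```bash
python3 -c "
from workcell import bot
print(bot.job_done())"
```

```text
the job is handed in; nothing more can be done
None
```

I handed the job in at about 24 s of robot time: the insert is nested in the outer tray, the cover's toe is under the lip, and the catch looks closed over the tab by measurement. I used all 10 picture views earlier, so I checked the final state with numbers only, and the hand-in returned no verdict.

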